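# Clear down the proof press after an edition

## Task

The edition is printed: first push the press's impression lever fully back, away from the robot, to throw it off, and only then turn the print counter's knob anticlockwise back to its zero stop. Lay every 90 mm lino block flat on the sloping drain rack, side by side, lengthwise up the slope and wholly on the board, and let go. Leave the shorter and the longer look-alike block and everything else on the table where they are.

Things in the scene. Friction and masses are not known exactly. Their poses are not given: they have to be found in the camera images.
- block_1: a mounted lino printing block: a flat wooden bar with a dark carved lino face and pale cut lines, 90 mm long (its own x), 38 mm wide (y), 18 mm thick (z); origin at its centre, 9 mm above its support. Starts flat on the table, face up, about 60 g. One of the 90 mm set that goes on the rack; may be absent (three to five are present). Either flat face may be up on the rack.
- block_2: a mounted lino printing block: a flat wooden bar with a dark carved lino face and pale cut lines, 90 mm long (its own x), 38 mm wide (y), 18 mm thick (z); origin at its centre, 9 mm above its support. Starts flat on the table, face up, about 60 g. One of the 90 mm set that goes on the rack; may be absent (three to five are present). Either flat face may be up on the rack.
- block_3: a mounted lino printing block: a flat wooden bar with a dark carved lino face and pale cut lines, 90 mm long (its own x), 38 mm wide (y), 18 mm thick (z); origin at its centre, 9 mm above its support. Starts flat on the table, face up, about 60 g. One of the 90 mm set that goes on the rack; may be absent (three to five are present). Either flat face may be up on the rack.
- block_4: a mounted lino printing block: a flat wooden bar with a dark carved lino face and pale cut lines, 90 mm long (its own x), 38 mm wide (y), 18 mm thick (z); origin at its centre, 9 mm above its support. Starts flat on the table, face up, about 60 g. One of the 90 mm set that goes on the rack; may be absent (three to five are present). Either flat face may be up on the rack.
- block_5: a mounted lino printing block: a flat wooden bar with a dark carved lino face and pale cut lines, 90 mm long (its own x), 38 mm wide (y), 18 mm thick (z); origin at its centre, 9 mm above its support. Starts flat on the table, face up, about 60 g. One of the 90 mm set that goes on the rack; may be absent (three to five are present). Either flat face may be up on the rack.
- short_block: a mounted lino printing block: a flat wooden bar with a dark carved lino face and pale cut lines, 74 mm long (its own x), 38 mm wide (y), 18 mm thick (z); origin at its centre, 9 mm above its support. Starts flat on the table, face up, about 60 g. Look-alike of another job: leave it where it is.
- long_block: a mounted lino printing block: a flat wooden bar with a dark carved lino face and pale cut lines, 106 mm long (its own x), 38 mm wide (y), 18 mm thick (z); origin at its centre, 9 mm above its support. Starts flat on the table, face up, about 60 g. Look-alike of another job: leave it where it is.
- deck: sloping board of the low drain rack (fixed), 130 mm up the slope (x, rising from the robot's side) by 290 mm wide (y); origin at the centre of its upper face, z the outward normal. Slope 0.314 rad; edges 22 and 62 mm, origin 42 mm above the table. A lip on the lower edge, inner face at x = -65 mm, stands 10 mm proud. Five blocks fit side by side at 60 mm pitch; friction holds them. 
- console: green press console (fixed), 140 mm deep (x) by 210 mm wide (y), top 50 mm above the table; origin under its centre, z up, -x its front (robot's side). On top: the counter knob, axis at (0, 50 mm), and the impression lever, pivot at (0, -60 mm) and 72 mm above the table. Rack and console swap sides (left or right of the robot) from start to start.
- lever (a joint): impression lever, rad: 0 leaning fully to the console's front (-x, impression on), 1.0 fully back (+x, thrown off). Swings about the console's y axis; light friction (about 0.06 N m), stays where it is left.
- lever_tip (a point): centre of the lever's black ball, 26 mm in diameter, 60 mm from the pivot; the shaft is 10 mm thick. The ball is about 125 mm above the table at either end of the swing, 132 mm in the middle, and travels 58 mm.
- counter (a joint): print counter knob, rad: 0 at its zero stop; grows as the knob turns clockwise seen from above, up to 5.2. To reset it, turn it anticlockwise seen from above until it stops. Friction about 0.06 N m, no spring.
- counter_grip (a point): point on the knob's vertical axis at the height to grip, 87 mm above the table. Knob: black 44 mm disc, top 64 mm above the table, with an upright bar grip across it, 42 mm long, 14 mm thick, top at 94 mm; the bar lies along the console's x at value 0 and turns with the knob. At zero the white line on the bar points to the console's front, at the long tick. Takes several grasps.
- tape_roll: roll of paper tape lying flat, 62 mm across, 20 mm high, origin under its centre; a bystander among the blocks
- ink_tin: small ink tin, 52 mm across, 34 mm high, origin under its centre; a bystander behind rack or console
- baren: round wooden baren, 80 mm across, 34 mm high, origin under its centre, behind rack or console; bystander
Mind the look-alikes: they are no part of the job. What is shaped like the block_3 but orange or turquoise is not meant. What is shaped like the block_2 but yellow is not meant.

How it is judged:
By the outcome, as a careful person would: the job done as asked, in the order asked, and still so for the second after the job is handed in, with the robot touching nothing.
Of block_1, block_2, block_3, block_4, block_5 only 3 to 5 are there at a start; the rules pass over those that are not, and their reading is None.
At some moment in a run one of block_1, block_2, block_3, block_4, block_5 may be knocked a few centimetres aside while the robot is not near it.
Once in a run the grip may slacken for a moment while it holds something.
It also fails if it takes over 210 s, if anything falls off the work surface, if the arm or the gripper's body presses on something with over 40 N, if the wrist force passes 120 N, or if a joint passes its speed limit or range.

## Robot

A 7-joint arm with a two-finger parallel gripper is mounted at the origin on the work surface. World frame = base frame: x ahead of the robot, y to its left, z up, the work surface at z = 0. Lengths are in m, angles in degrees, forces in N, time in s.
With the tool pointing down it reaches from about 0.4 to 0.9 m from the base axis. Payload 5.6 kg.
Tool frame: the origin (TCP) lies midway between the tips of the shut fingers; the grasp point (between the pads) lies 19 mm behind it; z points along the fingers, y is the line along which they close (so a half turn about z gives the same grasp; the last joint's range is limited). The gripper opens to 92 mm and grips with 3 to 60 N. Pads are 20 mm wide; open, the fingers measure 128 mm over their backs; the gripper's body (75 mm by 189 mm) begins 69 mm behind the grasp point.
Start: joints at [69.844, 26.786, -0.665, 91.828, 0.344, 61.387, -3.226], TCP at [0.198, -0.619, 0.215] pointing down, gripper open.
Joint ranges: [-144.91, 144.91], [-17.63, 115.5], [-89.93, 88.59], [15.96, 139.68], [-74.01, 254.01], [8.47, 105.57], [-167.45, 167.45]. Speed limits (degrees/s): [147.25, 147.25, 180, 180, 180, 180, 180].

## Interface

Orientations are given as a 3x3 rotation matrix whose columns are the frame's x, y, z axes.
In Python, from workcell import ctrl gives the robot as it stands.
- The arm moves only by the tool step_arm, never from a script. Its argument "series" is a list of rows, each an object with "hand": the closure, from -1 (fully open) to 1 (shut); "slide": the shift along the tool's x, y, z scaled (see below), a list of three; "twist": the turn, a rotation vector about the tool's x, y, z scaled (see below), a list of three. A call has 1 to 10 rows; each row shifts and turns the commanded pose from where the row before left it, along the tool's axes as they then stand; what a row does not reach is not made up. The controller multiplies each number of a shift by 0.04 m and each number of a turn by 4 degrees. A row lasts 1/8 s, in which the tool goes at most 62.5 mm and 10.7 degrees, less where a joint would pass 70% of its speed; a pose out of reach is approached as far as the arm can. A call with a number of a shift or a turn outside -1 to 1 is refused whole. A call with a gripper value outside its range is refused whole. The fingers move at their own pace and stop on an object; "grip_force" is the grip in N (left out, the last holds). Time passes only in rows, so rows that do not move let the fingers close. It gives the time, the measured TCP pose, the force, the opening and the grip force at its end, in the units of the state.
- ctrl.observe(): the state, without advancing time (a new reading comes with each control period).
- ctrl.snapshot(name): name is "side" or "top" or "wrist"; returns a dict with "pixels" (480x640x3 uint8, blue, green, red), "K" (3x3 intrinsics, pixels), "k1" (the pictures are not rectified: a ray, as slopes to the right and down, at radius r is drawn at 1 + k1 r^2 times it, then the intrinsics apply), "world_from_camera" (4x4, takes a point from camera to world coordinates). Camera axes: x right, y up, looking along -z (the intrinsics and any distortion apply to the point x, -y, -z); pixel columns grow to the right and rows downward; lengths in m; the calibration is good to about 2 mm. A picture is of the moment at which its call begins. There is no depth.
- ctrl.finish_job(): hands the job in; it is judged then, once.
The state is a dict: "t": time; "joint_pos": joint angles; "joint_velocities": joint speeds; "joint_torque": joint torques, N m; "eef_pos": TCP position; "eef_rot": TCP orientation; "contact_force": force on the tool from outside, world axes, zero at the start; "moment": the same for the moment, N m; "width": finger opening in m; "grip_force": force on a finger pad.
Only numpy, scipy, OpenCV 4.12 (cv2) and the standard library are available. Lean on these libraries where they do the work, as an engineer would, in place of code of your own. Each camera call takes 0.05 s, during which the arm holds its last target. There are 200 camera calls.

## Working session

There is one attempt and no reset: what is moved stays moved. The work goes in short steps, Python scripts to look and compute and a tool call to move; the robot and the scene stay as the last step left them, time stands still between calls to the robot, and variables do not carry over. Pictures are saved under pics/ and viewed, at most 14 in all, crops included, and the job is handed in when it is done.

Besides the shell and the picture viewer there is one more tool, called as name(argument=value, ...) on one line, values as JSON. step_arm: Moves the arm, as the interface text tells. Its arguments: {"type":"object","properties":{"series":{"type":"array"},"grip_force":{"type":"number"}},"required":["series"]}

```bash
mkdir -p pics; cat > h.py <<'E'
import numpy as np, cv2
from workcell import ctrl
def snap(n,f=None):
    s=ctrl.snapshot(n)
    if f: cv2.imwrite('pics/'+f,s['pixels'])
    return s
def und(s,px):
    K=np.array(s['K'],float); px=np.asarray(px,float).reshape(-1,1,2)
    return cv2.undistortPoints(px,K,np.array([s['k1'],0,0,0],float)).reshape(-1,2)
def ray(s,px):
    u=und(s,px); T=np.array(s['world_from_camera'])
    d=np.c_[u[:,0],-u[:,1],-np.ones(len(u))]@T[:3,:3].T
    return T[:3,3],d
def onz(s,px,z):
    o,d=ray(s,px); return o+d*((z-o[2])/d[:,2])[:,None]
def proj(s,P):
    T=np.array(s['world_from_camera']); p=(np.atleast_2d(P)-T[:3,3])@T[:3,:3]
    q=np.c_[p[:,0],-p[:,1],-p[:,2]]
    return cv2.projectPoints(q,np.zeros(3),np.zeros(3),np.array(s['K'],float),np.array([s['k1'],0,0,0],float))[0].reshape(-1,2)
E
python3 - <<'E'
from h import *
for n in('top','side'):
    s=snap(n,n+'1.png'); print(n,s['k1'],np.round(s['K'],1).tolist(),np.round(s['world_from_camera'],3).tolist())
o=ctrl.observe(); print(o['t'],np.round(o['eef_pos'],4),np.round(o['eef_rot'],3).tolist(),o['width'])
E
```

```text
top -0.07558916667046083 [[530.3, 0.0, 320.2], [0.0, 530.3, 246.6], [0.0, 0.0, 1.0]] [[0.015, 0.981, -0.195, 0.372], [-1.0, 0.019, 0.017, 0.007], [0.021, 0.194, 0.981, 1.295], [0.0, 0.0, 0.0, 1.0]]
side -0.05639434034234987 [[574.4, 0.0, 324.7], [0.0, 574.4, 240.8], [0.0, 0.0, 1.0]] [[-0.988, 0.101, -0.118, 0.466], [-0.155, -0.571, 0.807, 0.887], [0.014, 0.815, 0.579, 0.715], [0.0, 0.0, 0.0, 1.0]]
0.1 [ 0.1973 -0.6188  0.2138] [[0.953, 0.304, -0.001], [0.304, -0.953, 0.001], [-0.0, -0.002, -1.0]] 0.09165982827169454
```

View pics/top1.png

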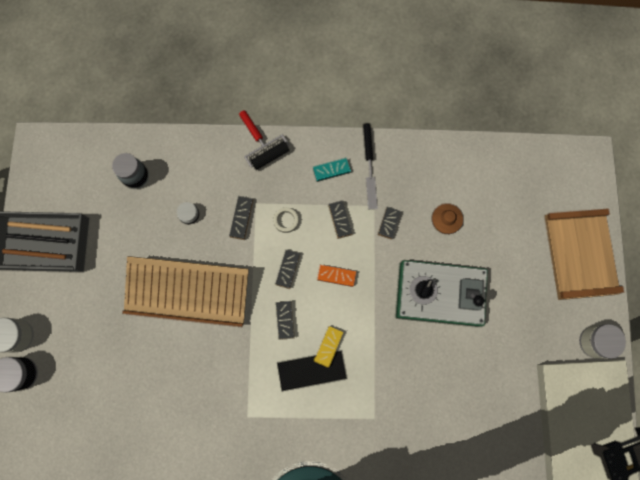

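View pics/side1.png

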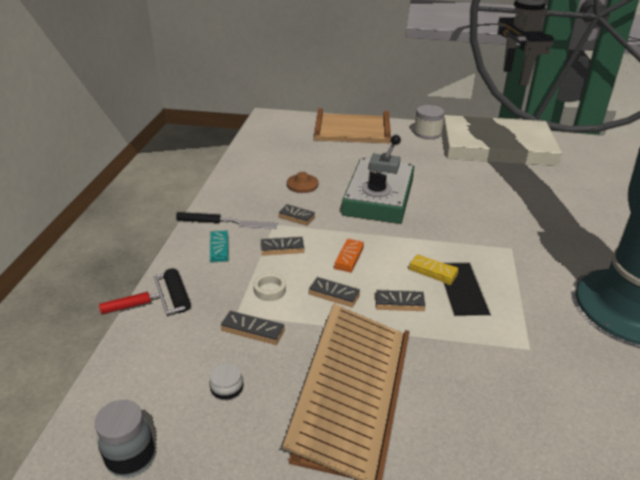

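Top view: dark bars at (242,217), (341,219), (391,222), (288,268) and (285,320). Look-alikes that could be mistaken for them are the long and short dark bars, turquoise (332,169), orange (337,275), yellow (328,346) and the black sheet (312,371). The rack is at (187,291) on the left. The console is at (443,292), with its knob at (425,290) and lever ball at (479,300). I'll measure them now.

```bash
cat > blocks.py <<'E'
from h import *
def blocks(s,z=0.018,win=(195,420,140,350)):
    im=cv2.resize(s['pixels'],None,fx=4,fy=4,interpolation=cv2.INTER_CUBIC); v=im.max(2)
    m=(v<95).astype(np.uint8); m=cv2.morphologyEx(m,cv2.MORPH_CLOSE,np.ones((13,13)))
    out=[]
    for c in cv2.findContours(m,cv2.RETR_EXTERNAL,cv2.CHAIN_APPROX_NONE)[0]:
        p=(c.reshape(-1,2)+.5)/4-.5
        x,y=p.mean(0)
        if not(win[0]<x<win[1] and win[2]<y<win[3]) or cv2.contourArea(c)<16*150: continue
        P=onz(s,p,z)[:,:2]
        (cx,cy),(w,h),a=cv2.minAreaRect((P*1000).astype(np.float32))
        if w<h: w,h,a=h,w,a+90
        out.append((round(float(x)),round(float(y)),round(cx,1),round(cy,1),round(w,1),round(h,1),round((a+90)%180-90,1)))
    return out
if __name__=='__main__':
    s=snap('top')
    for b in blocks(s): print(b)
E
python3 blocks.py
python3 - <<'E'
from h import *
s=snap('top')
im=s['pixels']
a=cv2.resize(im[180:340,220:410],None,fx=4,fy=4,interpolation=cv2.INTER_CUBIC)
cv2.imwrite('pics/c1.png',a[:600])
b=cv2.resize(im[245:340,385:500],None,fx=6,fy=6,interpolation=cv2.INTER_CUBIC); cv2.imwrite('pics/c2.png',b)
E
```

```text
(286, 319, 446.7, 62.9, 87.9, 44.2, 6.6)
(210, 291, 512.7, 271.1, 284.4, 143.8, 84.8)
(289, 268, 569.7, 60.4, 90.9, 41.9, -14.9)
(390, 223, 689.9, -189.0, 75.9, 42.9, -17.9)
(196, 215, 698.8, 293.1, 59.8, 36.9, -23.0)
(341, 218, 697.7, -67.4, 89.6, 44.1, 15.7)
(243, 217, 695.4, 177.5, 106.5, 47.8, -9.6)
(271, 153, 865.7, 113.8, 116.8, 50.7, -57.1)
(369, 147, 887.5, -137.3, 139.8, 27.8, 4.9)
```

View pics/c1.png

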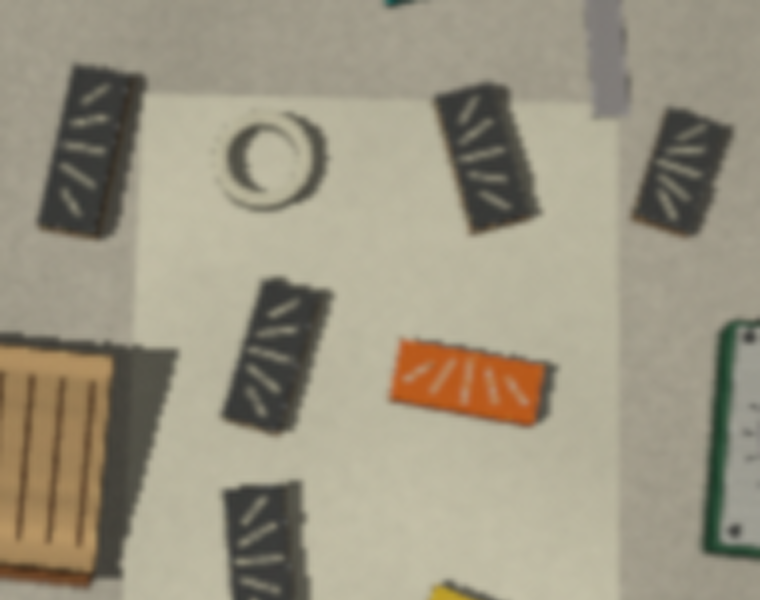

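View pics/c2.png

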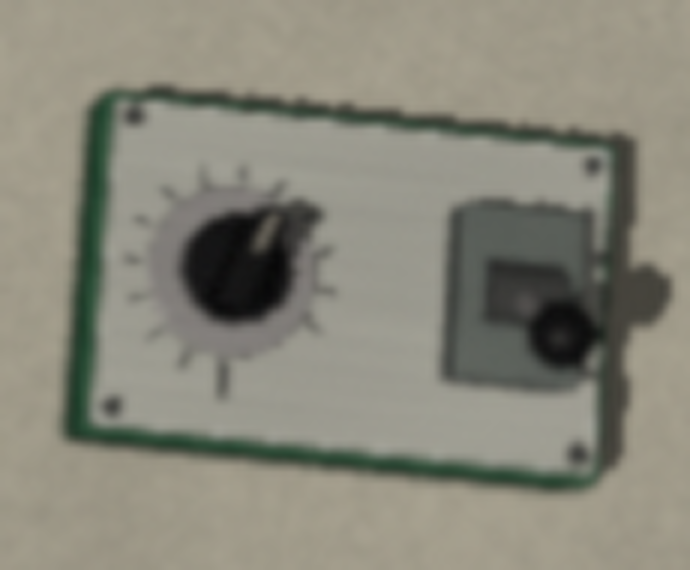

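Crops: the five dark bars measure 88, 91 and 90 mm (the set), 76 mm (short) and 106 mm (long). The knob's white line points up and to the right, about 210° clockwise from its zero tick. The lever ball leans to the front, at full-image pixel (479,300). Next come the console, rack, ball and knob poses.

```bash
python3 - <<'E'
from h import *
s=snap('top'); t=snap('side')
f=lambda x,y:(385+(x+.5)/6-.5,245+(y+.5)/6-.5)
P=onz(s,[f(135,115),f(593,165),f(577,453),f(112,405)],.05)
print('screws',np.round(P,4).tolist()); C=P.mean(0); v=(P[0]+P[1]-P[2]-P[3])[:2]; w=(P[0]+P[3]-P[1]-P[2])[:2]
yaw=np.arctan2(v[1],v[0]);yaw2=np.arctan2(-w[0],w[1]);print('console',C,np.degrees([yaw,yaw2]),np.linalg.norm(v)/2,np.linalg.norm(w)/2)
y=(yaw+2*yaw2)/3; X=np.array([np.cos(y),np.sin(y)]);Y=np.array([-X[1],X[0]])
print('knob',C[:2]+.05*Y,'lever pivot',C[:2]-.06*Y, 'ball exp', C[:2]-.06*Y-.0288*X)
print('ball meas',onz(s,[f(562,333)],.125), 'knob disc px', onz(s,[f(236,267)],.064))
# rack
for nm,q in(('top',s),('side',t)):
    hsv=cv2.cvtColor(cv2.resize(q['pixels'],None,fx=4,fy=4,interpolation=cv2.INTER_CUBIC),cv2.COLOR_BGR2HSV)
    m=((hsv[...,1]>85)&(hsv[...,2]>60)&(hsv[...,0]<25)).astype(np.uint8);m=cv2.morphologyEx(m,cv2.MORPH_CLOSE,np.ones((25,25)))
    c=max([c for c in cv2.findContours(m,0,1)[0] if (cv2.boundingRect(c)[0]<1100 if nm=='top' else cv2.boundingRect(c)[1]>1100)],key=cv2.contourArea)
    for e in (.01,.02):
        a=cv2.approxPolyDP(c,e*cv2.arcLength(c,True),True).reshape(-1,2)/4; print(nm,a.tolist())
b=cv2.resize(s['pixels'][245:340,110:265],None,fx=5,fy=5,interpolation=cv2.INTER_CUBIC); cv2.imwrite('pics/c3.png',b)
E
```

```text
screws [[0.5813, -0.2233, 0.05], [0.5642, -0.4083, 0.05], [0.4493, -0.3972, 0.05], [0.4659, -0.2125, 0.05]]
console [ 0.51518785 -0.31031905  0.05      ] [-5.42738435 -5.18969669] 0.11566320509615402 0.18559385781541227
knob [ 0.51977938 -0.26053031] lever pivot [ 0.50967802 -0.37006553] ball exp [ 0.48099971 -0.36742081]
ball meas [[ 0.48914381 -0.36881566  0.125     ]] knob disc px [[ 0.51935045 -0.25961618  0.064     ]]
top [[127.25, 257.5], [122.75, 313.25], [242.25, 325.75], [247.25, 268.5]]
top [[127.25, 257.5], [122.75, 313.25], [242.25, 325.75], [247.25, 268.5]]
side [[310.5, 290.0], [332.5, 307.25], [282.5, 447.25], [291.5, 464.0], [382.25, 479.75], [408.75, 331.75], [352.75, 312.5], [358.5, 293.5], [347.5, 300.75]]
side [[310.5, 290.0], [332.5, 307.25], [282.5, 447.25], [291.5, 464.0], [382.25, 479.75], [408.75, 331.75], [352.75, 312.5], [358.5, 293.5]]
```

View pics/c3.png

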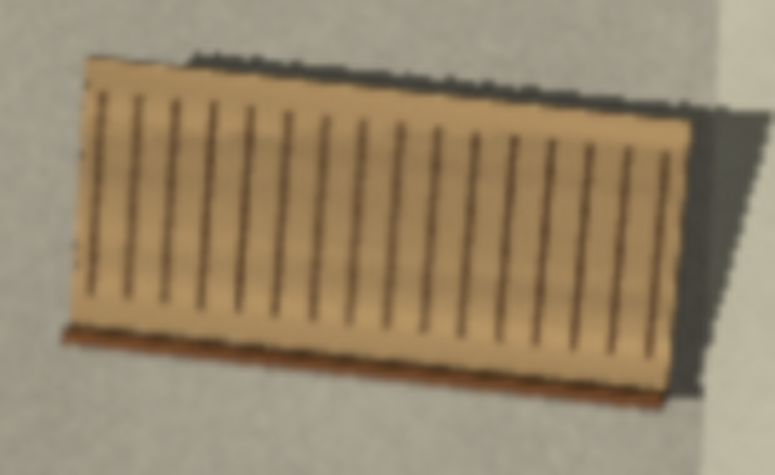

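Rack crop: the upper edge runs (88,57)–(692,121) in the crop and the lip's inner edge (72,325)–(668,392). I'll save the frames and write a move helper.

```bash
cat > plan.py <<'E'
import sys
from h import *
from scipy.spatial.transform import Rotation as R
CY=-5.3
def rot(yaw,tilt=0):
    return (R.from_euler('z',yaw,degrees=True)*R.from_matrix(np.diag([1,-1,-1.]))*R.from_euler('y',tilt,degrees=True))
def plan(p,yaw,tilt=0):
    o=ctrl.observe(); r=R.from_matrix(o['eef_rot']); d=np.asarray(p)-o['eef_pos']
    g=rot(yaw,tilt); tw=(r.inv()*g).as_rotvec(degrees=True)/4
    print('t',round(o['t'],2),'pos',np.round(o['eef_pos'],4),'j',np.round(o['joint_pos'],1),'w',round(o['width'],4),'F',np.round(o['contact_force'],1),'gf',round(o['grip_force'],1))
    print(' slide now-axes',np.round(r.inv().apply(d)/.04,3),'goal-axes',np.round(g.inv().apply(d)/.04,3),'twist',np.round(tw,3))
if __name__=='__main__':
    a=list(map(float,sys.argv[1:])); plan(a[:3],*a[3:])
E
python3 plan.py .435 -.363 .214 -5.3
python3 - <<'E'
from h import *
s=snap('top')
f=lambda x,y:(110+(x+.5)/5-.5,245+(y+.5)/5-.5)
U=onz(s,[f(88,57),f(692,121)],.062);L=onz(s,[f(72,325),f(668,392)],.0315)
print(U,L)
w=(U[0]-U[1])[:2];w2=(L[0]-L[1])[:2];print('yaw',[np.degrees(np.arctan2(-v[0],v[1])) for v in(w,w2)],np.linalg.norm(w),np.linalg.norm(w2))
yaw=np.radians(np.mean([np.degrees(np.arctan2(-v[0],v[1])) for v in(w,w2)]));X=np.array([np.cos(yaw),np.sin(yaw)])
print('len',(U.mean(0)-L.mean(0))[:2]@X,'center',U.mean(0)[:2]-.0618*X, L.mean(0)[:2]+(.0618+.003)*X)
E
```

```text
t 0.3 pos [ 0.1974 -0.6191  0.2143] j [69.8 26.8 -0.7 91.8  0.3 61.4 -3.2] w 0.092 F [-0.7 -0.5 -0.3] gf 0.0
 slide now-axes [ 7.604 -4.295  0.008] goal-axes [ 5.322e+00 -6.924e+00  6.000e-03] twist [-8.000e-03  3.000e-03  5.747e+00]
[[0.58499022 0.44224672 0.062     ]
 [0.56017931 0.15416666 0.062     ]] [[0.4605255  0.45002399 0.0315    ]
 [0.43514983 0.16395937 0.0315    ]]
yaw [np.float64(-4.922454678224654), np.float64(-5.0692158385241814)] 0.289146505270761 0.2871879050253095
len 0.12503821637846757 center [0.51101954 0.30358844] [0.51239149 0.30134868]
```

step_arm(series=[{"hand": 1, "slide": [0.95, -0.54, 0], "twist": [0, 0, 0]}, {"hand": 1, "slide": [0.95, -0.54, 0], "twist": [0, 0, 0]}, {"hand": 1, "slide": [0.95, -0.54, 0], "twist": [0, 0, 0]}, {"hand": 1, "slide": [0.95, -0.54, 0], "twist": [0, 0, 0]}, {"hand": 1, "slide": [0.95, -0.54, 0], "twist": [0, 0, 0]}, {"hand": 1, "slide": [0.95, -0.54, 0], "twist": [0, 0, 0]}, {"hand": 1, "slide": [0.95, -0.54, 0], "twist": [0, 0, 0]}, {"hand": 1, "slide": [0.95, -0.54, 0], "twist": [0, 0, 0]}], grip_force=20)

```text
t: 1.35
eef_pos: [0.4355, -0.3612, 0.2148]
eef_rot: [[0.953, 0.304, 0.0], [0.304, -0.953, -0.0], [0.0, 0.0, -1.0]]
contact_force: [0.5, -0.5, -0.2]
width: 0.0137
grip_force: 0.0
```

step_arm(series=[{"hand": 1, "slide": [0, 0, 0], "twist": [0, 0, 1]}, {"hand": 1, "slide": [0, 0, 0], "twist": [0, 0, 1]}, {"hand": 1, "slide": [0, 0, 0], "twist": [0, 0, 1]}, {"hand": 1, "slide": [0, 0, 0], "twist": [0, 0, 1]}, {"hand": 1, "slide": [0, 0, 0], "twist": [0, 0, 1]}, {"hand": 1, "slide": [0, 0, 0], "twist": [0, 0, 0.75]}])

```text
t: 2.1
eef_pos: [0.4346, -0.3623, 0.2146]
eef_rot: [[0.996, -0.094, 0.0], [-0.094, -0.996, -0.0], [0.0, 0.0, -1.0]]
contact_force: [-0.3, -0.3, 0.1]
width: 0.0006
grip_force: 0.0
```

```bash
python3 plan.py .435 -.363 .114 -5.3
```

```text
t 2.1 pos [ 0.4346 -0.3623  0.2146] j [ 39.8  18.9  -4.1 103.7   1.6  57.5 -60.4] w 0.0006 F [-0.3 -0.3  0.1] gf 0.0
 slide now-axes [0.012 0.017 2.516] goal-axes [0.012 0.017 2.516] twist [ 0.001 -0.    -0.03 ]
```

step_arm(series=[{"hand": 1, "slide": [0, 0, 0.84], "twist": [0, 0, 0]}, {"hand": 1, "slide": [0, 0, 0.84], "twist": [0, 0, 0]}, {"hand": 1, "slide": [0, 0, 0.84], "twist": [0, 0, 0]}, {"hand": 1, "slide": [0.25, 0, 0], "twist": [0, 0, 0]}, {"hand": 1, "slide": [0.25, 0, 0], "twist": [0, 0, 0]}, {"hand": 1, "slide": [0.25, 0, 0], "twist": [0, 0, 0]}, {"hand": 1, "slide": [0.25, 0, 0], "twist": [0, 0, 0]}])

```text
t: 2.98
eef_pos: [0.4753, -0.3665, 0.115]
eef_rot: [[0.996, -0.093, 0.001], [-0.093, -0.996, -0.001], [0.001, 0.001, -1.0]]
contact_force: [-2.0, 0.4, 1.8]
width: 0.0001
grip_force: 0.9
```

step_arm(series=[{"hand": 1, "slide": [0.2, 0, 0], "twist": [0, 0, 0]}, {"hand": 1, "slide": [0.2, 0, 0], "twist": [0, 0, 0]}, {"hand": 1, "slide": [0.2, 0, 0], "twist": [0, 0, 0]}, {"hand": 1, "slide": [0.2, 0, 0], "twist": [0, 0, 0]}])

```text
t: 3.48
eef_pos: [0.5066, -0.3689, 0.1135]
eef_rot: [[0.996, -0.093, -0.001], [-0.093, -0.996, 0.0], [-0.001, -0.0, -1.0]]
contact_force: [-1.1, -0.0, -0.5]
width: 0.0002
grip_force: 0.7
```

step_arm(series=[{"hand": 1, "slide": [0.1, 0, 0], "twist": [0, 0, 0]}, {"hand": 1, "slide": [0, 0, 0], "twist": [0, 0, 0]}])

```text
t: 3.72
eef_pos: [0.5108, -0.3692, 0.1136]
eef_rot: [[0.996, -0.092, 0.0], [-0.092, -0.996, 0.0], [0.0, -0.0, -1.0]]
contact_force: [0.3, 0.3, -0.3]
width: 0.0006
grip_force: 0.0
```

```bash
python3 plan.py .5154 -.3706 .114 -5.3; python3 - <<'E'
from h import *
s=snap('side'); b=cv2.resize(s['pixels'][120:230,310:450],None,fx=4,fy=4); cv2.imwrite('pics/l1.png',b)
E
```

```text
t 3.73 pos [ 0.5108 -0.3692  0.1136] j [ 35.7  31.5  -3.9  99.1   2.6  49.5 -64.6] w 0.0006 F [ 0.3  0.3 -0.3] gf 0.0
 slide now-axes [ 0.119  0.025 -0.011] goal-axes [ 0.119  0.025 -0.011] twist [-0.002 -0.005  0.002]
```

View pics/l1.png

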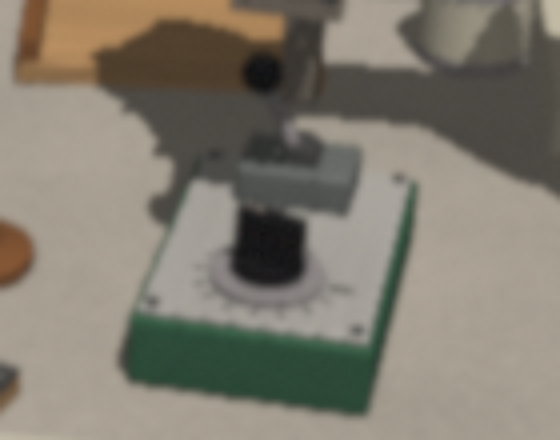

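The ball, at (262,72) in the crop, is now on the far side of the fingers. I'll keep pushing gently until the stop pushes back.

step_arm(series=[{"hand": 1, "slide": [0.1, 0, 0], "twist": [0, 0, 0]}, {"hand": 1, "slide": [0.05, 0, 0], "twist": [0, 0, 0]}])

```text
t: 4.03
eef_pos: [0.5136, -0.3697, 0.1135]
eef_rot: [[0.996, -0.093, -0.006], [-0.093, -0.996, 0.002], [-0.006, -0.001, -1.0]]
contact_force: [-10.2, 1.9, 5.9]
width: 0.0006
grip_force: 4.9
```

step_arm(series=[{"hand": 1, "slide": [0.05, 0, 0], "twist": [0, 0, 0]}, {"hand": 1, "slide": [0, 0, 0], "twist": [0, 0, 0]}])

```text
t: 4.28
eef_pos: [0.5137, -0.3697, 0.1134]
eef_rot: [[0.996, -0.094, -0.009], [-0.094, -0.996, 0.003], [-0.009, -0.002, -1.0]]
contact_force: [-12.0, 3.1, 7.5]
width: 0.0003
grip_force: 6.1
```

step_arm(series=[{"hand": 1, "slide": [0.05, 0, 0], "twist": [0, 0, 0]}, {"hand": 1, "slide": [0, 0, 0], "twist": [0, 0, 0]}])

```text
t: 4.53
eef_pos: [0.5138, -0.3698, 0.1134]
eef_rot: [[0.995, -0.095, -0.012], [-0.095, -0.996, 0.004], [-0.013, -0.003, -1.0]]
contact_force: [-16.2, 5.0, 11.0]
width: 0.0005
grip_force: 8.4
```

step_arm(series=[{"hand": 1, "slide": [-0.6, 0, 0], "twist": [0, 0, 0]}, {"hand": 1, "slide": [-0.6, 0, 0], "twist": [0, 0, 0]}, {"hand": 1, "slide": [0, 0, -0.9], "twist": [0, 0, 0]}, {"hand": -1, "slide": [0, 0, -0.9], "twist": [0, 0, 0]}, {"hand": -1, "slide": [0.3, -0.9, -0.4], "twist": [0, 0, 0]}, {"hand": -1, "slide": [0.3, -0.9, 0], "twist": [0, 0, 0]}, {"hand": -1, "slide": [0.3, -0.9, 0], "twist": [0, 0, 0]}, {"hand": -1, "slide": [0, 0, 0], "twist": [0, 0, 0]}, {"hand": -1, "slide": [0, 0, 0], "twist": [0, 0, 0]}])

```text
t: 5.65
eef_pos: [0.5183, -0.2624, 0.202]
eef_rot: [[0.996, -0.093, 0.001], [-0.093, -0.996, -0.001], [0.001, 0.001, -1.0]]
contact_force: [0.2, -0.3, 0.9]
width: 0.0583
grip_force: 0.0
```

```bash
python3 plan.py .5195 -.260 .2 -35; python3 - <<'E'
from h import *
w=snap('wrist'); s=snap('side')
a=cv2.resize(w['pixels'],(533,400)); b=cv2.resize(s['pixels'][125:225,325:425],(267,267))
c=np.zeros((400,800,3),np.uint8); c[:,:533]=a; c[:267,533:]=b; cv2.imwrite('pics/w1.png',c)
E
```

```text
t 5.65 pos [ 0.5183 -0.2624  0.202 ] j [ 28.6  21.2  -6.4 102.2   2.8  56.7 -74.2] w 0.0583 F [ 0.2 -0.3  0.9] gf 0.0
 slide now-axes [ 0.023 -0.063  0.05 ] goal-axes [-0.011 -0.066  0.05 ] twist [ 0.01  -0.011  7.416]
```

View pics/w1.png

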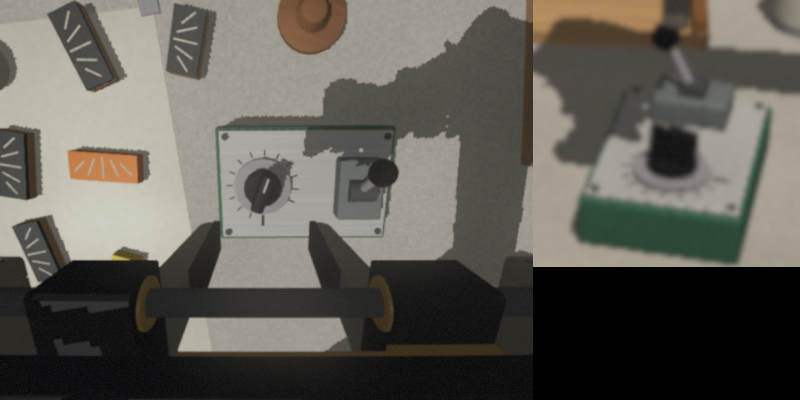

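The lever now leans back, with its ball at (383,172) in the wrist half of the picture. The knob's bar is at (262,187), its white line up and slightly right. I'll fit the line.

```bash
python3 - <<'E'
from h import *
w=snap('wrist'); im=w['pixels']; x0,y0=int(262*1.2),int(187*1.2)
hsv=cv2.cvtColor(im,cv2.COLOR_BGR2GRAY)
d=((hsv<75)).astype(np.uint8); k=np.zeros_like(d); cv2.circle(k,(x0,y0),34,1,-1)
filled=cv2.morphologyEx(d*k,cv2.MORPH_CLOSE,np.ones((9,9)))
n,l,st,ct=cv2.connectedComponentsWithStats(filled); i=1+st[1:,4].argmax(); print('black',st[i],ct[i])
er=cv2.erode((l==i).astype(np.uint8),np.ones((3,3)))
yy,xx=np.nonzero((er>0)&(hsv>90)); p=np.c_[xx,yy].astype(float); print('white',len(p),p.mean(0))
P=onz(w,p,.094)[:,:2]; c=P.mean(0);u=np.linalg.svd(P-c)[2][0]; a=np.degrees(np.arctan2(u[1],u[0])); print('dir',a,c,'extent',np.ptp((P-c)@u))
print('to knob',np.degrees(np.arctan2(*(c-[.5195,-.2605])[::-1])))
cv2.imwrite('pics/k.png',cv2.resize(im[y0-50:y0+50,x0-60:x0+60],None,fx=5,fy=5,interpolation=cv2.INTER_CUBIC))
E
```

```text
black [ 293  202   45   53 1680] [314.50297619 226.03333333]
white 71 [318.09859155 222.42253521]
dir 154.41031706463875 [ 0.52716333 -0.26480706] extent 0.016147608233628853
to knob -29.337538477217826
```

View pics/k.png

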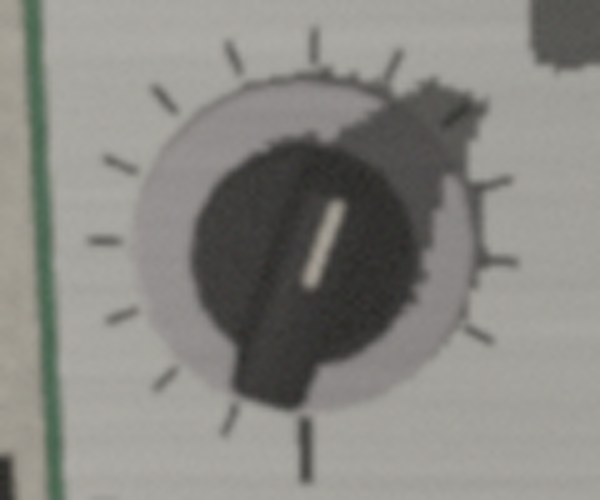

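step_arm(series=[{"hand": -0.2, "slide": [0.02, -0.06, 0], "twist": [0, 0, 0.9]}, {"hand": -0.2, "slide": [0, 0, 0], "twist": [0, 0, 0.9]}, {"hand": -0.2, "slide": [0, 0, 0], "twist": [0, 0, 0.9]}, {"hand": -0.2, "slide": [0, 0, 0], "twist": [0, 0, 0.9]}, {"hand": -0.2, "slide": [0, 0, 0], "twist": [0, 0, 0.9]}, {"hand": -0.2, "slide": [0, 0, 0], "twist": [0, 0, 0.9]}, {"hand": -0.2, "slide": [0, 0, 0.8], "twist": [0, 0, 0]}, {"hand": -0.2, "slide": [0, 0, 0.8], "twist": [0, 0, 0]}])

```text
t: 6.8
eef_pos: [0.5192, -0.2606, 0.1374]
eef_rot: [[0.891, -0.454, 0.001], [-0.454, -0.891, -0.001], [0.002, 0.0, -1.0]]
contact_force: [1.0, 0.5, -0.1]
width: 0.0552
grip_force: 0.0
```

```bash
python3 plan.py .5195 -.260 .069 -27
```

```text
t 6.8 pos [ 0.5192 -0.2606  0.1374] j [ 25.1  25.4  -2.3 105.5   1.3  49.1 -94.8] w 0.0552 F [ 1.   0.5 -0.1] gf 0.0
 slide now-axes [-0.004 -0.018  1.711] goal-axes [-1.000e-03 -1.800e-02  1.711e+00] twist [ 0.005 -0.022 -0.005]
```

step_arm(series=[{"hand": -0.2, "slide": [0, 0, 0.57], "twist": [0, 0, 0]}, {"hand": -0.2, "slide": [0, 0, 0.57], "twist": [0, 0, 0]}, {"hand": -0.2, "slide": [0, 0, 0.57], "twist": [0, 0, 0]}, {"hand": 1, "slide": [0, 0, 0], "twist": [0, 0, 0]}, {"hand": 1, "slide": [0, 0, 0], "twist": [0, 0, 0]}, {"hand": 1, "slide": [0, 0, 0], "twist": [0, 0, 0]}, {"hand": 1, "slide": [0, 0, 0], "twist": [0, 0, 0]}, {"hand": 1, "slide": [0, 0, 0], "twist": [0, 0, 0]}, {"hand": 1, "slide": [0, 0, 0], "twist": [0, 0, 0]}], grip_force=25)

```text
t: 7.92
eef_pos: [0.519, -0.2611, 0.0702]
eef_rot: [[0.891, -0.454, 0.0], [-0.454, -0.891, -0.002], [0.001, 0.002, -1.0]]
contact_force: [-3.3, -5.0, 5.9]
width: 0.0139
grip_force: 25.0
```

step_arm(series=[{"hand": 1, "slide": [0, 0, 0], "twist": [0, 0, -0.6]}, {"hand": 1, "slide": [0, 0, 0], "twist": [0, 0, -0.9]}, {"hand": 1, "slide": [0, 0, 0], "twist": [0, 0, -0.9]}])

```text
t: 8.3
eef_pos: [0.5191, -0.2608, 0.0702]
eef_rot: [[0.955, -0.297, 0.0], [-0.297, -0.955, -0.002], [0.001, 0.002, -1.0]]
contact_force: [-3.1, -3.7, 5.8]
width: 0.0135
grip_force: 25.0
```

```bash
python3 plan.py .5195 -.260 .069 -27
```

```text
t 8.3 pos [ 0.5191 -0.2608  0.0702] j [ 26.9  30.9  -4.5 107.4   3.6  41.7 -87. ] w 0.0135 F [-3.1 -3.7  5.8] gf 25.0
 slide now-axes [ 0.003 -0.022  0.031] goal-axes [-0.001 -0.022  0.031] twist [ 0.022 -0.014  2.435]
```

step_arm(series=[{"hand": 1, "slide": [0, 0, 0], "twist": [0, 0, -1]}, {"hand": 1, "slide": [0, 0, 0], "twist": [0, 0, -1]}, {"hand": 1, "slide": [0, 0, 0], "twist": [0, 0, -1]}, {"hand": 1, "slide": [0, 0, 0], "twist": [0, 0, -1]}, {"hand": 1, "slide": [0, 0, 0], "twist": [0, 0, -1]}, {"hand": 1, "slide": [0, 0, 0], "twist": [0, 0, -1]}, {"hand": 1, "slide": [0, 0, 0], "twist": [0, 0, -1]}, {"hand": 1, "slide": [0, 0, 0], "twist": [0, 0, -1]}, {"hand": 1, "slide": [0, 0, 0], "twist": [0, 0, -1]}, {"hand": 1, "slide": [0, 0, 0], "twist": [0, 0, -1]}])

```text
t: 9.55
eef_pos: [0.5191, -0.2594, 0.0702]
eef_rot: [[0.922, 0.387, -0.0], [0.387, -0.922, -0.0], [-0.001, 0.0, -1.0]]
contact_force: [-3.6, -1.2, 7.2]
width: 0.0139
grip_force: 25.0
```

step_arm(series=[{"hand": 1, "slide": [0, 0, 0], "twist": [0, 0, -1]}, {"hand": 1, "slide": [0, 0, 0], "twist": [0, 0, -1]}, {"hand": 1, "slide": [0, 0, 0], "twist": [0, 0, -1]}, {"hand": 1, "slide": [0, 0, 0], "twist": [0, 0, -1]}, {"hand": 1, "slide": [0, 0, 0], "twist": [0, 0, -1]}, {"hand": 1, "slide": [0, 0, 0], "twist": [0, 0, -1]}, {"hand": 1, "slide": [0, 0, 0], "twist": [0, 0, -1]}, {"hand": 1, "slide": [0, 0, 0], "twist": [0, 0, -1]}, {"hand": 1, "slide": [0, 0, 0], "twist": [0, 0, -1]}, {"hand": 1, "slide": [0, 0, 0], "twist": [0, 0, -1]}])

```text
t: 10.8
eef_pos: [0.5182, -0.2584, 0.0702]
eef_rot: [[0.457, 0.889, -0.003], [0.89, -0.457, 0.001], [-0.001, -0.003, -1.0]]
contact_force: [-6.0, 0.4, 10.5]
width: 0.0142
grip_force: 25.0
```

```bash
python3 plan.py .5195 -.260 .069 170
```

```text
t 10.8 pos [ 0.5182 -0.2584  0.0702] j [ 41.8  33.5 -24.3 106.5  19.   44.3 -19.9] w 0.0142 F [-6.   0.4 10.5] gf 25.0
 slide now-axes [-0.021  0.048  0.03 ] goal-axes [-0.039 -0.035  0.03 ] twist [ -0.037  -0.033 -26.797]
```

step_arm(series=[{"hand": 1, "slide": [0, 0, 0], "twist": [0, 0, -1]}, {"hand": 1, "slide": [0, 0, 0], "twist": [0, 0, -1]}, {"hand": 1, "slide": [0, 0, 0], "twist": [0, 0, -1]}, {"hand": 1, "slide": [0, 0, 0], "twist": [0, 0, -1]}, {"hand": 1, "slide": [0, 0, 0], "twist": [0, 0, -1]}, {"hand": 1, "slide": [0, 0, 0], "twist": [0, 0, -1]}, {"hand": 1, "slide": [0, 0, 0], "twist": [0, 0, -1]}, {"hand": 1, "slide": [0, 0, 0], "twist": [0, 0, -1]}, {"hand": 1, "slide": [0, 0, 0], "twist": [0, 0, -1]}, {"hand": 1, "slide": [0, 0, 0], "twist": [0, 0, -1]}])

```text
t: 12.05
eef_pos: [0.5168, -0.2582, 0.0702]
eef_rot: [[-0.221, 0.975, -0.006], [0.975, 0.221, 0.001], [0.002, -0.006, -1.0]]
contact_force: [-10.1, 1.1, 14.1]
width: 0.0137
grip_force: 25.0
```

```bash
python3 plan.py .519 -.2595 .069 174.7
```

```text
t 12.05 pos [ 0.5168 -0.2582  0.0702] j [ 48.8  35.8 -33.8 106.1  26.8  46.6  13.8] w 0.0137 F [-10.1   1.1  14.1] gf 25.0
 slide now-axes [-0.044  0.046  0.029] goal-axes [-0.057 -0.027  0.029] twist [ -0.052  -0.077 -17.976]
```

step_arm(series=[{"hand": 1, "slide": [-0.03, 0.04, -0.03], "twist": [0, 0, -1]}, {"hand": 1, "slide": [0, 0, 0], "twist": [0, 0, -1]}, {"hand": 1, "slide": [0, 0, 0], "twist": [0, 0, -1]}, {"hand": 1, "slide": [0, 0, 0], "twist": [0, 0, -1]}, {"hand": 1, "slide": [0, 0, 0], "twist": [0, 0, -1]}, {"hand": 1, "slide": [0, 0, 0], "twist": [0, 0, -1]}, {"hand": 1, "slide": [0, 0, 0], "twist": [0, 0, -1]}, {"hand": 1, "slide": [0, 0, 0], "twist": [0, 0, -1]}, {"hand": 1, "slide": [0, 0, 0], "twist": [0, 0, -1]}, {"hand": 1, "slide": [0, 0, 0], "twist": [0, 0, -1]}])

```text
t: 13.3
eef_pos: [0.5167, -0.2598, 0.0699]
eef_rot: [[-0.796, 0.605, -0.01], [0.605, 0.796, 0.001], [0.008, -0.005, -1.0]]
contact_force: [-10.5, -0.0, 7.8]
width: 0.0142
grip_force: 25.0
```

step_arm(series=[{"hand": 1, "slide": [0, 0, 0], "twist": [0, 0, -1]}, {"hand": 1, "slide": [0, 0, 0], "twist": [0, 0, -1]}, {"hand": 1, "slide": [0, 0, 0], "twist": [0, 0, -1]}, {"hand": 1, "slide": [0, 0, 0], "twist": [0, 0, -1]}, {"hand": 1, "slide": [0, 0, 0], "twist": [0, 0, -1]}, {"hand": 1, "slide": [0, 0, 0], "twist": [0, 0, -1]}])

```text
t: 14.05
eef_pos: [0.5166, -0.26, 0.0699]
eef_rot: [[-0.973, 0.229, -0.01], [0.229, 0.973, -0.0], [0.01, -0.002, -1.0]]
contact_force: [-12.4, 0.5, 7.2]
width: 0.0135
grip_force: 25.0
```

```bash
python3 plan.py .519 -.2595 .069 174.7; python3 -c "
from h import *; print(np.round(ctrl.observe()['moment'],2))"
```

```text
t 14.05 pos [ 0.5166 -0.26    0.0699] j [ 58.6  41.5 -48.2 105.2  39.   52.1  68.6] w 0.0135 F [-12.4   0.5   7.2] gf 25.0
 slide now-axes [-0.055  0.027  0.021] goal-axes [-0.058  0.019  0.022] twist [-0.023 -0.142 -1.988]
[-0.1   2.38 -0.07]
```

step_arm(series=[{"hand": 1, "slide": [-0.03, 0, 0], "twist": [0, 0, -0.7]}, {"hand": 1, "slide": [0, 0, 0], "twist": [0, 0, -0.7]}, {"hand": 1, "slide": [0, 0, 0], "twist": [0, 0, -0.7]}, {"hand": 1, "slide": [0, 0, 0], "twist": [0, 0, -0.5]}])

```text
t: 14.55
eef_pos: [0.5167, -0.2602, 0.0698]
eef_rot: [[-0.999, 0.052, -0.013], [0.052, 0.999, 0.0], [0.013, -0.0, -1.0]]
contact_force: [-14.0, 0.7, 11.1]
width: 0.0141
grip_force: 25.5
```

```bash
python3 plan.py .519 -.2595 .069 174.7; python3 -c "
from h import *; print(np.round(ctrl.observe()['moment'],2))"
```

```text
t 14.55 pos [ 0.5167 -0.2602  0.0698] j [ 59.9  42.6 -50.4 105.   40.9  53.3  77.5] w 0.0141 F [-14.    0.7  11.1] gf 25.5
 slide now-axes [-0.057  0.019  0.02 ] goal-axes [-0.056  0.022  0.021] twist [-0.007 -0.179  0.574]
[ 0.13  3.09 -0.66]
```

step_arm(series=[{"hand": -0.2, "slide": [0, 0, 0], "twist": [0, 0, 0]}, {"hand": -0.2, "slide": [0, 0, 0], "twist": [0, 0, 0]}, {"hand": -0.2, "slide": [0, 0, 0], "twist": [0, 0, 0]}, {"hand": -0.2, "slide": [0, 0, 0], "twist": [0, 0, 0]}, {"hand": -0.2, "slide": [0, 0, -0.8], "twist": [0, 0, 0]}, {"hand": -0.2, "slide": [0, 0, -0.8], "twist": [0, 0, 0]}, {"hand": -0.2, "slide": [0, 0, -0.8], "twist": [0, 0, 0]}, {"hand": -1, "slide": [0, 0, -0.8], "twist": [0, 0, 0]}, {"hand": -1, "slide": [0, 0, 0], "twist": [0, 0, 0]}])

```text
t: 15.68
eef_pos: [0.5239, -0.2606, 0.2009]
eef_rot: [[-0.999, 0.051, 0.004], [0.051, 0.999, -0.002], [-0.004, -0.002, -1.0]]
contact_force: [-0.4, -0.5, -0.7]
width: 0.073
grip_force: 0.0
```

```bash
python3 blocks.py; python3 plan.py .447 .064 .2 186; python3 - <<'E'
from h import *
w=snap('wrist'); s=snap('top')
a=cv2.resize(w['pixels'],(480,360)); b=cv2.resize(s['pixels'][200:340,380:510],(320,345)); 
c=np.zeros((360,800,3),np.uint8); c[:,:480]=a; c[:345,480:]=b; cv2.imwrite('pics/w2.png',c)
E
```

```text
(286, 319, 446.8, 63.2, 87.2, 42.6, 6.3)
(219, 275, 516.5, 272.7, 282.5, 141.1, 82.9)
(289, 268, 569.7, 60.8, 90.0, 40.8, -14.8)
(390, 223, 689.9, -188.9, 75.1, 41.8, -17.9)
(196, 215, 698.9, 292.7, 58.4, 35.2, -22.0)
(341, 218, 697.7, -67.1, 88.9, 43.2, 15.4)
(243, 217, 695.4, 177.6, 105.5, 46.8, -9.7)
(271, 153, 865.3, 113.8, 115.9, 48.9, -57.1)
(369, 142, 902.4, -135.9, 109.4, 26.6, 4.8)
t 15.72 pos [ 0.5227 -0.2605  0.1992] j [ 65.   34.3 -57.9  99.6  32.1  64.2  84.1] w 0.0771 F [ 0.2  0.6 -0.7] gf 0.0
 slide now-axes [ 2.304  8.007 -0.032] goal-axes [ 1.034  8.267 -0.02 ] twist [-0.018  0.019 -2.23 ]
```

View pics/w2.png

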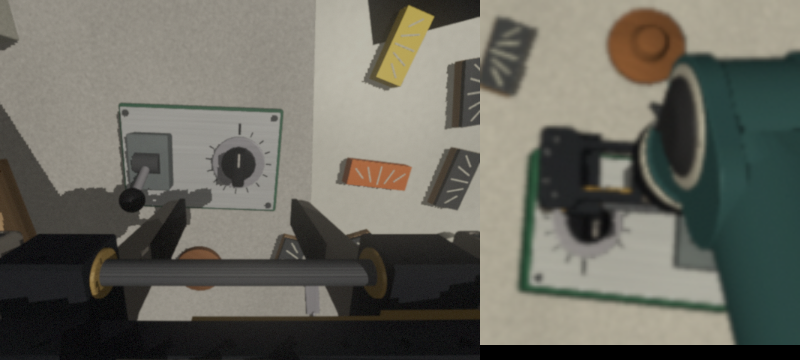

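The white line now points at the long tick (wrist half, line (238,160), tick (239,128)), and the lever is still back at (131,200). On to block A at (0.447, 0.065).

step_arm(series=[{"hand": -0.6, "slide": [0.29, 1, 0], "twist": [0, 0, 0]}, {"hand": -0.6, "slide": [0.29, 1, 0], "twist": [0, 0, 0]}, {"hand": -0.6, "slide": [0.29, 1, 0], "twist": [0, 0, 0]}, {"hand": -0.6, "slide": [0.29, 1, 0], "twist": [0, 0, 0]}, {"hand": -0.6, "slide": [0.29, 1, 0], "twist": [0, 0, 0]}, {"hand": -0.6, "slide": [0.29, 1, 0], "twist": [0, 0, 0]}, {"hand": -0.6, "slide": [0.29, 1, 0], "twist": [0, 0, 0]}, {"hand": -0.6, "slide": [0.29, 1, 0], "twist": [0, 0, -0.8]}, {"hand": -0.6, "slide": [0, 0, 0.5], "twist": [0, 0, -0.8]}, {"hand": -0.6, "slide": [0, 0, 0.5], "twist": [0, 0, -0.7]}])

```text
t: 17.08
eef_pos: [0.4452, 0.0643, 0.1572]
eef_rot: [[-0.994, -0.113, -0.001], [-0.113, 0.994, -0.0], [0.001, 0.0, -1.0]]
contact_force: [0.7, -0.7, 0.6]
width: 0.0735
grip_force: 0.0
```

```bash
python3 plan.py .447 .065 .004 186.3
```

```text
t 17.07 pos [0.4452 0.0643 0.1572] j [ 41.4  26.4 -64.6 119.   30.1  53.2  56.5] w 0.0735 F [ 0.7 -0.7  0.6] gf 0.0
 slide now-axes [-0.053  0.012  3.831] goal-axes [-0.048  0.012  3.831] twist [ 0.    -0.017  0.042]
```

step_arm(series=[{"hand": -0.6, "slide": [-0.05, 0, 0.9], "twist": [0, 0, 0]}, {"hand": -0.6, "slide": [0, 0, 0.9], "twist": [0, 0, 0]}, {"hand": -0.6, "slide": [0, 0, 0.9], "twist": [0, 0, 0]}, {"hand": -0.6, "slide": [0, 0, 0.7], "twist": [0, 0, 0]}, {"hand": -0.6, "slide": [0, 0, 0.37], "twist": [0, 0, 0]}, {"hand": 1, "slide": [0, 0, 0], "twist": [0, 0, 0]}, {"hand": 1, "slide": [0, 0, 0], "twist": [0, 0, 0]}, {"hand": 1, "slide": [0, 0, 0], "twist": [0, 0, 0]}, {"hand": 1, "slide": [0, 0, 0], "twist": [0, 0, 0]}, {"hand": 1, "slide": [0, 0, 0], "twist": [0, 0, 0]}], grip_force=30)

```text
t: 18.32
eef_pos: [0.4485, 0.0643, 0.0085]
eef_rot: [[-0.994, -0.109, 0.001], [-0.109, 0.994, -0.0], [-0.001, -0.0, -1.0]]
contact_force: [-1.1, -0.2, 6.4]
width: 0.0378
grip_force: 30.0
```

step_arm(series=[{"hand": 1, "slide": [0, 0, -0.4], "twist": [0, 0, 0]}, {"hand": 1, "slide": [0, 0, -0.9], "twist": [0, 0, 0]}, {"hand": 1, "slide": [0, 0, -0.9], "twist": [0, 0, 0]}, {"hand": 1, "slide": [0, 0, -0.6], "twist": [0, 0, 0]}])

```text
t: 18.82
eef_pos: [0.4481, 0.064, 0.1211]
eef_rot: [[-0.994, -0.109, 0.001], [-0.109, 0.994, -0.0], [-0.001, -0.001, -1.0]]
contact_force: [-0.0, 0.2, -0.5]
width: 0.0374
grip_force: 30.0
```

```bash
cat > deck.py <<'E'
import sys; from plan import *
# slot y on deck, height above deck of TCP, tilt(-18), deck-x offset
def deck(sy,h,tilt=-17.99,dx=0.002,yaw=175.0):
    a=np.radians(-5); X=np.array([np.cos(a),np.sin(a),0]);Y=np.array([-X[1],X[0],0]);s=.314
    xs=X*np.cos(s)+np.array([0,0,np.sin(s)]); n=-X*np.sin(s)+np.array([0,0,np.cos(s)])
    p=np.array([.5115,.3025,.042])+dx*xs+sy*Y+h*n
    print('goal',np.round(p,4)); plan(p,yaw,tilt)
deck(*map(float,sys.argv[1:]))
E
python3 deck.py .09 .1
```

```text
goal [0.4905 0.3947 0.1377]
t 18.82 pos [0.4481 0.064  0.1211] j [ 37.4  29.3 -60.4 120.5  34.1  49.4  53. ] w 0.0374 F [-0.   0.2 -0.5] gf 30.0
 slide now-axes [-1.959  8.101 -0.418] goal-axes [-0.447  8.328 -0.291] twist [ 0.436 -4.469  2.799]
```

step_arm(series=[{"hand": 1, "slide": [-0.22, 0.9, -0.1], "twist": [0, 0, 0]}, {"hand": 1, "slide": [-0.22, 0.9, -0.1], "twist": [0, 0, 0]}, {"hand": 1, "slide": [-0.22, 0.9, -0.1], "twist": [0, 0, 0]}, {"hand": 1, "slide": [-0.22, 0.9, -0.1], "twist": [0, 0, 0]}, {"hand": 1, "slide": [-0.22, 0.9, 0], "twist": [0, 0, 0]}, {"hand": 1, "slide": [-0.22, 0.9, 0], "twist": [0, 0, 0]}, {"hand": 1, "slide": [-0.22, 0.9, 0], "twist": [0, 0, 0]}, {"hand": 1, "slide": [-0.22, 0.9, 0], "twist": [0, 0, 0]}, {"hand": 1, "slide": [-0.22, 0.9, 0], "twist": [0, 0, 0]}])

```text
t: 19.95
eef_pos: [0.4912, 0.3955, 0.1354]
eef_rot: [[-0.994, -0.109, -0.0], [-0.109, 0.994, -0.001], [0.0, -0.001, -1.0]]
contact_force: [0.3, 0.5, 0.5]
width: 0.0375
grip_force: 30.0
```

step_arm(series=[{"hand": 1, "slide": [0, 0, 0], "twist": [0.09, -0.9, 0.56]}, {"hand": 1, "slide": [0, 0, 0], "twist": [0.09, -0.9, 0.56]}, {"hand": 1, "slide": [0, 0, 0], "twist": [0.09, -0.9, 0.56]}, {"hand": 1, "slide": [0, 0, 0], "twist": [0.09, -0.9, 0.56]}, {"hand": 1, "slide": [0, 0, 0], "twist": [0.09, -0.9, 0.56]}, {"hand": 1, "slide": [0, 0, 0], "twist": [0, 0, 0]}])

```text
t: 20.7
eef_pos: [0.4896, 0.3952, 0.1357]
eef_rot: [[-0.948, 0.084, 0.308], [0.079, 0.996, -0.028], [-0.31, -0.002, -0.951]]
contact_force: [-0.1, 0.4, 1.2]
width: 0.0373
grip_force: 30.0
```

```bash
python3 deck.py .09 .012
```

```text
goal [0.5175 0.3923 0.054 ]
t 20.7 pos [0.4896 0.3952 0.1357] j [-16.3  32.8 -43.5 106.9  51.6  50.4  -2.9] w 0.0373 F [-0.1  0.4  1.2] gf 30.0
 slide now-axes [-0.035 -0.009  2.158] goal-axes [-0.036 -0.01   2.158] twist [-0.01   0.012  0.049]
```

step_arm(series=[{"hand": 1, "slide": [-0.035, 0, 0.6], "twist": [0, 0, 0]}, {"hand": 1, "slide": [0, 0, 0.6], "twist": [0, 0, 0]}, {"hand": 1, "slide": [0, 0, 0.6], "twist": [0, 0, 0]}, {"hand": 1, "slide": [0, 0, 0.36], "twist": [0, 0, 0]}, {"hand": 1, "slide": [0, 0, 0.03], "twist": [0, 0, 0]}])

```text
t: 21.32
eef_pos: [0.5199, 0.3921, 0.0523]
eef_rot: [[-0.947, 0.088, 0.308], [0.083, 0.996, -0.028], [-0.309, -0.001, -0.951]]
contact_force: [-0.1, -0.1, -0.7]
width: 0.0375
grip_force: 30.0
```

step_arm(series=[{"hand": 1, "slide": [0, 0, 0.04], "twist": [0, 0, 0]}, {"hand": 1, "slide": [0, 0, 0], "twist": [0, 0, 0]}])

```text
t: 21.58
eef_pos: [0.5201, 0.3926, 0.0519]
eef_rot: [[-0.947, 0.087, 0.309], [0.083, 0.996, -0.027], [-0.31, 0.0, -0.951]]
contact_force: [0.9, -0.4, -0.1]
width: 0.0377
grip_force: 30.0
```

```bash
python3 deck.py .09 .0085
```

```text
goal [0.5186 0.3922 0.0507]
t 21.57 pos [0.5201 0.3926 0.0519] j [-19.   40.4 -37.6 106.6  60.   44.6  -8.5] w 0.0377 F [ 0.9 -0.4 -0.1] gf 30.0
 slide now-axes [ 0.043 -0.012  0.016] goal-axes [ 0.043 -0.012  0.016] twist [0.002 0.022 0.   ]
```

step_arm(series=[{"hand": 1, "slide": [0, 0, 0.04], "twist": [0, 0, 0]}, {"hand": 1, "slide": [0, 0, 0], "twist": [0, 0, 0]}])

```text
t: 21.82
eef_pos: [0.5202, 0.3925, 0.0518]
eef_rot: [[-0.947, 0.087, 0.31], [0.083, 0.996, -0.028], [-0.312, -0.001, -0.95]]
contact_force: [-5.2, -3.5, 11.4]
width: 0.0375
grip_force: 30.0
```

step_arm(series=[{"hand": 1, "slide": [0, 0, 0.04], "twist": [0, 0, 0]}, {"hand": 1, "slide": [0, 0, 0], "twist": [0, 0, 0]}])

```text
t: 22.08
eef_pos: [0.5203, 0.3926, 0.0517]
eef_rot: [[-0.946, 0.087, 0.311], [0.082, 0.996, -0.029], [-0.313, -0.002, -0.95]]
contact_force: [-12.0, -7.6, 24.5]
width: 0.0377
grip_force: 30.0
```

```bash
python3 deck.py .09 .0085
```

```text
goal [0.5186 0.3922 0.0507]
t 22.07 pos [0.5203 0.3926 0.0517] j [-19.1  40.5 -37.5 106.6  60.2  44.7  -8.7] w 0.0377 F [-12.   -7.6  24.5] gf 30.0
 slide now-axes [ 0.046 -0.012  0.012] goal-axes [ 0.046 -0.012  0.012] twist [-0.023  0.057  0.004]
```

step_arm(series=[{"hand": 1, "slide": [0, 0, -0.04], "twist": [0, 0, 0]}, {"hand": -0.6, "slide": [0, 0, 0], "twist": [0, 0, 0]}, {"hand": -0.6, "slide": [0, 0, 0], "twist": [0, 0, 0]}, {"hand": -0.6, "slide": [0, 0, 0], "twist": [0, 0, 0]}, {"hand": -0.6, "slide": [0, 0, -0.5], "twist": [0, 0, 0]}, {"hand": -0.6, "slide": [0, 0, -0.9], "twist": [0, 0, 0]}, {"hand": -0.6, "slide": [0, 0, -0.9], "twist": [0, 0, 0]}, {"hand": -0.6, "slide": [0, 0, 0], "twist": [0, 0, 0]}])

```text
t: 23.08
eef_pos: [0.492, 0.3971, 0.1413]
eef_rot: [[-0.946, 0.085, 0.313], [0.082, 0.996, -0.023], [-0.314, 0.004, -0.95]]
contact_force: [0.3, 0.0, -0.6]
width: 0.0736
grip_force: 0.0
```

```bash
python3 blocks.py; python3 plan.py .57 .063 .16 165.2; python3 - <<'E'
from h import *
s=snap('side'); w=snap('wrist')
a=cv2.resize(w['pixels'],(440,330));b=cv2.resize(s['pixels'][280:480,190:430],(360,300))
c=np.zeros((330,800,3),np.uint8); c[:,:440]=a;c[:300,440:]=b; cv2.imwrite('pics/r1.png',c)
E
```

```text
(273, 347, 337.0, 140.2, 1182.8, 516.6, -89.6)
(288, 270, 567.5, 64.1, 95.0, 46.2, -14.9)
(390, 223, 689.9, -188.8, 73.9, 40.8, -18.1)
(341, 219, 697.7, -67.4, 88.1, 42.4, 15.7)
(243, 217, 695.5, 177.8, 104.8, 45.9, -9.3)
(271, 153, 864.9, 113.6, 114.8, 46.8, -57.0)
(369, 142, 903.1, -135.8, 106.8, 25.9, 4.6)
t 23.12 pos [0.4922 0.3956 0.1394] j [-16.1  32.6 -43.6 106.7  51.4  50.5  -2.7] w 0.0736 F [ 0.6 -0.   0.3] gf 0.0
 slide now-axes [-2.69  -8.115  0.328] goal-axes [-4.005 -7.543 -0.515] twist [0.414 4.536 2.433]
```

View pics/r1.png

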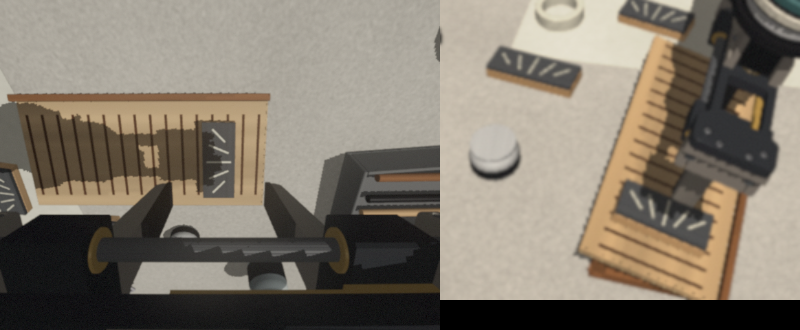

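Block A lies lengthwise and fully on the deck, at (217,160) in the wrist half. Next is block B at about (0.570, 0.063).

step_arm(series=[{"hand": -0.6, "slide": [0, 0, 0], "twist": [0.08, 0.91, 0.49]}, {"hand": -0.6, "slide": [0, 0, 0], "twist": [0.08, 0.91, 0.49]}, {"hand": -0.6, "slide": [0, 0, 0], "twist": [0.08, 0.91, 0.49]}, {"hand": -0.6, "slide": [0, 0, 0], "twist": [0.08, 0.91, 0.49]}, {"hand": -0.6, "slide": [0, 0, 0], "twist": [0.08, 0.91, 0.49]}])

```text
t: 23.85
eef_pos: [0.4918, 0.3941, 0.1358]
eef_rot: [[-0.966, 0.259, -0.007], [0.259, 0.966, -0.002], [0.007, -0.003, -1.0]]
contact_force: [-0.6, 0.7, -0.2]
width: 0.0737
grip_force: 0.0
```

step_arm(series=[{"hand": -0.6, "slide": [-0.4, -0.75, -0.05], "twist": [0, 0, 0]}, {"hand": -0.6, "slide": [-0.4, -0.75, -0.05], "twist": [0, 0, 0]}, {"hand": -0.6, "slide": [-0.4, -0.75, -0.05], "twist": [0, 0, 0]}, {"hand": -0.6, "slide": [-0.4, -0.75, -0.05], "twist": [0, 0, 0]}, {"hand": -0.6, "slide": [-0.4, -0.75, -0.05], "twist": [0, 0, 0]}, {"hand": -0.6, "slide": [-0.4, -0.75, -0.05], "twist": [0, 0, 0]}, {"hand": -0.6, "slide": [-0.4, -0.75, -0.05], "twist": [0, 0, 0]}, {"hand": -0.6, "slide": [-0.4, -0.75, -0.05], "twist": [0, 0, 0]}, {"hand": -0.6, "slide": [-0.4, -0.75, -0.05], "twist": [0, 0, 0]}, {"hand": -0.6, "slide": [-0.4, -0.75, -0.05], "twist": [0, 0, 0]}])

```text
t: 25.1
eef_pos: [0.5693, 0.0621, 0.1559]
eef_rot: [[-0.966, 0.258, -0.006], [0.258, 0.966, -0.001], [0.005, -0.002, -1.0]]
contact_force: [0.1, 0.5, 0.3]
width: 0.0738
grip_force: 0.0
```

```bash
python3 plan.py .57 .063 .005 165.2; python3 - <<'E'
from h import *
w=snap('wrist'); 
im=cv2.resize(w['pixels'],None,fx=2,fy=2);hsv=cv2.cvtColor(im,cv2.COLOR_BGR2HSV)
m=((hsv[...,2]<95)&(hsv[...,2]>25)).astype(np.uint8)
for c in cv2.findContours(cv2.morphologyEx(m,cv2.MORPH_OPEN,np.ones((3,3))),0,1)[0]:
    if cv2.contourArea(c)>1500:
        P=onz(w,c.reshape(-1,2)/2,.018)[:,:2]*1000; print(cv2.boundingRect(c),cv2.minAreaRect(P.astype(np.float32)))
E
```

```text
t 25.1 pos [0.5693 0.0621 0.1559] j [ 28.5  34.  -51.3 103.2  30.7  58.3  40.1] w 0.0738 F [0.1 0.5 0.3] gf 0.0
 slide now-axes [-0.032  0.035  3.773] goal-axes [-0.012  0.027  3.773] twist [-0.028 -0.077 -0.033]
(110, 947, 324, 13) ((813.3532104492188, -230.45468139648438), (197.0959930419922, 9.56705093383789), 75.86071014404297)
(776, 945, 504, 15) ((930.1755981445312, 211.76669311523438), (307.1116638183594, 11.107024192810059), 74.4474868774414)
(0, 703, 249, 150) ((676.7461547851562, -266.73065185546875), (154.84474182128906, 98.30612182617188), 75.55066680908203)
(0, 356, 1280, 578) ((713.28662109375, 45.217529296875), (718.6478881835938, 288.7371520996094), 66.84420013427734)
(587, 352, 91, 182) ((567.1275024414062, 61.19581604003906), (42.378578186035156, 88.38526916503906), 74.96442413330078)
(750, 0, 530, 415) ((507.42132568359375, 249.5943145751953), (243.92982482910156, 148.9176025390625), 83.6282958984375)
(174, 0, 73, 107) ((360.39996337890625, -63.26029968261719), (29.471403121948242, 39.650909423828125), 74.47358703613281)
```

step_arm(series=[{"hand": -0.6, "slide": [0, 0, 0.9], "twist": [-0.02, -0.07, 0]}, {"hand": -0.6, "slide": [0, 0, 0.9], "twist": [0, 0, 0]}, {"hand": -0.6, "slide": [0, 0, 0.9], "twist": [0, 0, 0]}, {"hand": -0.6, "slide": [0, 0, 0.7], "twist": [0, 0, 0]}, {"hand": -0.6, "slide": [0, 0, 0.37], "twist": [0, 0, 0]}, {"hand": 1, "slide": [0, 0, 0], "twist": [0, 0, 0]}, {"hand": 1, "slide": [0, 0, 0], "twist": [0, 0, 0]}, {"hand": 1, "slide": [0, 0, 0], "twist": [0, 0, 0]}, {"hand": 1, "slide": [0, 0, 0], "twist": [0, 0, 0]}, {"hand": 1, "slide": [0, 0, 0], "twist": [0, 0, 0]}], grip_force=30)

```text
t: 26.4
eef_pos: [0.5703, 0.0636, 0.0073]
eef_rot: [[-0.966, 0.257, 0.003], [0.257, 0.966, -0.001], [-0.003, 0.0, -1.0]]
contact_force: [-0.3, -0.5, 6.0]
width: 0.0374
grip_force: 30.0
```

step_arm(series=[{"hand": 1, "slide": [0, 0, -0.4], "twist": [0, 0, 0]}, {"hand": 1, "slide": [0, 0, -0.9], "twist": [0, 0, 0]}, {"hand": 1, "slide": [0, 0, -0.9], "twist": [0, 0, 0]}, {"hand": 1, "slide": [0, 0, -0.9], "twist": [0, 0, 0]}])

```text
t: 26.9
eef_pos: [0.5693, 0.0639, 0.1323]
eef_rot: [[-0.966, 0.257, 0.002], [0.257, 0.966, -0.0], [-0.002, 0.0, -1.0]]
contact_force: [-0.4, 0.2, -1.1]
width: 0.0375
grip_force: 30.0
```

```bash
python3 deck.py 0 .1
```

```text
goal [0.4826 0.305  0.1377]
t 26.9 pos [0.5693 0.0639 0.1323] j [ 27.4  35.3 -50.  104.5  32.6  55.6  38.5] w 0.0375 F [-0.4  0.2 -1.1] gf 30.0
 slide now-axes [ 3.641  5.271 -0.141] goal-axes [ 2.51   5.817 -0.958] twist [-0.387 -4.459 -2.448]
```

step_arm(series=[{"hand": 1, "slide": [0.52, 0.75, -0.04], "twist": [0, 0, 0]}, {"hand": 1, "slide": [0.52, 0.75, -0.04], "twist": [0, 0, 0]}, {"hand": 1, "slide": [0.52, 0.75, -0.04], "twist": [0, 0, 0]}, {"hand": 1, "slide": [0.52, 0.75, -0.04], "twist": [0, 0, 0]}, {"hand": 1, "slide": [0.52, 0.75, 0], "twist": [0, 0, 0]}, {"hand": 1, "slide": [0.52, 0.75, 0], "twist": [0, 0, 0]}, {"hand": 1, "slide": [0.52, 0.75, 0], "twist": [0, 0, 0]}])

```text
t: 27.78
eef_pos: [0.4822, 0.3051, 0.1374]
eef_rot: [[-0.966, 0.257, 0.002], [0.257, 0.966, -0.0], [-0.002, 0.0, -1.0]]
contact_force: [-0.6, 0.2, -1.3]
width: 0.0377
grip_force: 30.0
```

step_arm(series=[{"hand": 1, "slide": [0, 0, 0], "twist": [-0.08, -0.89, -0.49]}, {"hand": 1, "slide": [0, 0, 0], "twist": [-0.08, -0.89, -0.49]}, {"hand": 1, "slide": [0, 0, 0], "twist": [-0.08, -0.89, -0.49]}, {"hand": 1, "slide": [0, 0, 0], "twist": [-0.08, -0.89, -0.49]}, {"hand": 1, "slide": [0, 0, 0], "twist": [-0.08, -0.89, -0.49]}, {"hand": 1, "slide": [0, 0, 0], "twist": [0, 0, 0]}])

```text
t: 28.52
eef_pos: [0.4815, 0.3043, 0.1372]
eef_rot: [[-0.948, 0.085, 0.307], [0.081, 0.996, -0.026], [-0.308, -0.0, -0.951]]
contact_force: [1.0, 0.0, -0.2]
width: 0.0377
grip_force: 30.0
```

```bash
python3 deck.py 0 .011
```

```text
goal [0.51   0.3026 0.0531]
t 28.52 pos [0.4815 0.3043 0.1372] j [ -6.1  26.8 -45.4 115.8  50.4  44.4   1.6] w 0.0377 F [ 1.   0.  -0.2] gf 30.0
 slide now-axes [-0.029  0.018  2.22 ] goal-axes [-0.028  0.019  2.22 ] twist [ 0.006 -0.007  0.026]
```

step_arm(series=[{"hand": 1, "slide": [-0.03, 0.02, 0.6], "twist": [0, 0, 0]}, {"hand": 1, "slide": [0, 0, 0.6], "twist": [0, 0, 0]}, {"hand": 1, "slide": [0, 0, 0.6], "twist": [0, 0, 0]}, {"hand": 1, "slide": [0, 0, 0.42], "twist": [0, 0, 0]}, {"hand": 1, "slide": [0, 0, 0.02], "twist": [0, 0, 0]}])

```text
t: 29.15
eef_pos: [0.512, 0.3022, 0.0512]
eef_rot: [[-0.948, 0.089, 0.306], [0.085, 0.996, -0.027], [-0.307, 0.0, -0.952]]
contact_force: [0.0, 0.1, -0.6]
width: 0.038
grip_force: 30.0
```

step_arm(series=[{"hand": 1, "slide": [0, 0, 0.03], "twist": [0, 0, 0]}, {"hand": 1, "slide": [0, 0, 0], "twist": [0, 0, 0]}])

```text
t: 29.4
eef_pos: [0.5121, 0.3024, 0.051]
eef_rot: [[-0.948, 0.088, 0.307], [0.084, 0.996, -0.026], [-0.308, 0.001, -0.951]]
contact_force: [0.5, -0.0, -0.3]
width: 0.0375
grip_force: 30.0
```

step_arm(series=[{"hand": 1, "slide": [0, 0, 0.03], "twist": [0, 0, 0]}, {"hand": 1, "slide": [0, 0, 0], "twist": [0, 0, 0]}])

```text
t: 29.65
eef_pos: [0.5123, 0.3025, 0.0505]
eef_rot: [[-0.947, 0.087, 0.308], [0.083, 0.996, -0.027], [-0.309, 0.001, -0.951]]
contact_force: [-2.7, -0.9, 6.2]
width: 0.0376
grip_force: 30.0
```

```bash
python3 deck.py 0 .0075
```

```text
goal [0.5111 0.3025 0.0498]
t 29.65 pos [0.5123 0.3025 0.0505] j [-11.1  35.8 -37.4 115.5  62.3  38.5  -7.4] w 0.0376 F [-2.7 -0.9  6.2] gf 30.0
 slide now-axes [ 0.034 -0.002  0.007] goal-axes [ 0.034 -0.002  0.007] twist [ 0.006  0.008 -0.005]
```

step_arm(series=[{"hand": 1, "slide": [0, 0, 0.03], "twist": [0, 0, 0]}, {"hand": 1, "slide": [0, 0, -0.03], "twist": [0, 0, 0]}, {"hand": -0.6, "slide": [0, 0, 0], "twist": [0, 0, 0]}, {"hand": -0.6, "slide": [0, 0, 0], "twist": [0, 0, 0]}, {"hand": -0.6, "slide": [0, 0, 0], "twist": [0, 0, 0]}, {"hand": -0.6, "slide": [0, 0, -0.5], "twist": [0, 0, 0]}, {"hand": -0.6, "slide": [0, 0, -0.9], "twist": [0, 0, 0]}, {"hand": -0.6, "slide": [0, 0, -0.9], "twist": [0, 0, 0]}, {"hand": -0.6, "slide": [0, 0, 0], "twist": [0, 0, 0]}])

```text
t: 30.78
eef_pos: [0.4845, 0.3062, 0.1393]
eef_rot: [[-0.947, 0.086, 0.311], [0.083, 0.996, -0.024], [-0.312, 0.003, -0.95]]
contact_force: [0.7, 0.2, -0.5]
width: 0.0735
grip_force: 0.0
```

```bash
python3 blocks.py; python3 plan.py .6975 -.066 .16 195.5; python3 - <<'E'
from h import *
s=snap('side'); w=snap('wrist')
a=cv2.resize(w['pixels'],(440,330));b=cv2.resize(s['pixels'][220:480,190:430],(305,330))
c=np.zeros((330,800,3),np.uint8); c[:,:440]=a;c[:330,440:745]=b; cv2.imwrite('pics/r2.png',c)
E
```

```text
(390, 223, 689.9, -188.8, 73.8, 40.8, -18.1)
(341, 218, 697.6, -67.1, 88.2, 42.1, 15.3)
(243, 217, 695.4, 177.7, 104.5, 45.9, -9.5)
(271, 153, 864.5, 113.4, 114.7, 45.8, -56.9)
(369, 142, 903.1, -135.8, 106.8, 25.9, 4.6)
t 30.82 pos [0.4845 0.305  0.1378] j [ -6.1  26.9 -45.2 115.6  50.5  44.4   1.6] w 0.0731 F [ 0.1  0.1 -0.4] gf 0.0
 slide now-axes [-5.991 -8.772  1.354] goal-axes [ -2.654 -10.36   -0.556] twist [-0.786  4.47  -5.089]
```

View pics/r2.png

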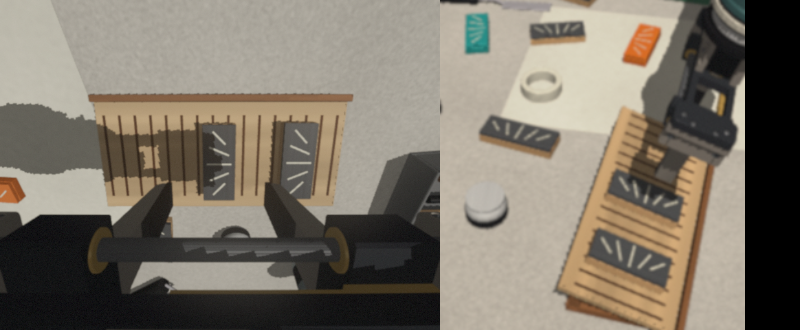

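Both blocks sit well on the deck, at (219,160) and (297,160) in the wrist half. Next is block C at (0.6975, -0.066).

step_arm(series=[{"hand": -0.6, "slide": [0, 0, 0], "twist": [-0.13, 0.745, -0.85]}, {"hand": -0.6, "slide": [0, 0, 0], "twist": [-0.13, 0.745, -0.85]}, {"hand": -0.6, "slide": [0, 0, 0], "twist": [-0.13, 0.745, -0.85]}, {"hand": -0.6, "slide": [0, 0, 0], "twist": [-0.13, 0.745, -0.85]}, {"hand": -0.6, "slide": [0, 0, 0], "twist": [-0.13, 0.745, -0.85]}, {"hand": -0.6, "slide": [0, 0, 0], "twist": [-0.13, 0.745, -0.85]}])

```text
t: 31.68
eef_pos: [0.4838, 0.304, 0.1352]
eef_rot: [[-0.963, -0.269, -0.006], [-0.269, 0.963, -0.002], [0.006, -0.001, -1.0]]
contact_force: [-0.4, -0.2, 0.1]
width: 0.0734
grip_force: 0.0
```

step_arm(series=[{"hand": -0.6, "slide": [-0.22, -0.86, -0.05], "twist": [0, 0, 0]}, {"hand": -0.6, "slide": [-0.22, -0.86, -0.05], "twist": [0, 0, 0]}, {"hand": -0.6, "slide": [-0.22, -0.86, -0.05], "twist": [0, 0, 0]}, {"hand": -0.6, "slide": [-0.22, -0.86, -0.05], "twist": [0, 0, 0]}, {"hand": -0.6, "slide": [-0.22, -0.86, -0.05], "twist": [0, 0, 0]}, {"hand": -0.6, "slide": [-0.22, -0.86, -0.05], "twist": [0, 0, 0]}, {"hand": -0.6, "slide": [-0.22, -0.86, -0.05], "twist": [0, 0, 0]}, {"hand": -0.6, "slide": [-0.22, -0.86, -0.05], "twist": [0, 0, 0]}, {"hand": -0.6, "slide": [-0.22, -0.86, -0.05], "twist": [0, 0, 0]}, {"hand": -0.6, "slide": [-0.22, -0.86, -0.05], "twist": [0, 0, 0]}])

```text
t: 32.92
eef_pos: [0.6609, -0.0046, 0.1548]
eef_rot: [[-0.964, -0.267, -0.005], [-0.267, 0.964, -0.001], [0.005, -0.0, -1.0]]
contact_force: [0.0, 0.1, 0.4]
width: 0.0735
grip_force: 0.0
```

step_arm(series=[{"hand": -0.6, "slide": [-0.22, -0.86, -0.05], "twist": [0, 0, 0]}, {"hand": -0.6, "slide": [-0.22, -0.86, 0], "twist": [0, 0, 0]}, {"hand": -0.6, "slide": [0, 0, 0], "twist": [0, 0, 0]}])

```text
t: 33.3
eef_pos: [0.6966, -0.0689, 0.1559]
eef_rot: [[-0.965, -0.262, -0.005], [-0.262, 0.965, -0.002], [0.005, -0.001, -1.0]]
contact_force: [-0.2, 0.9, -0.4]
width: 0.0737
grip_force: 0.0
```

```bash
python3 plan.py .6975 -.066 .005 195.5; python3 - <<'E'
from h import *
w=snap('wrist'); 
im=cv2.resize(w['pixels'],None,fx=2,fy=2);hsv=cv2.cvtColor(im,cv2.COLOR_BGR2HSV)
m=((hsv[...,2]<95)&(hsv[...,2]>25)).astype(np.uint8)
for c in cv2.findContours(cv2.morphologyEx(m,cv2.MORPH_OPEN,np.ones((3,3))),0,1)[0]:
    if cv2.contourArea(c)>1500:
        P=onz(w,c.reshape(-1,2)/2,.018)[:,:2]*1000; print(cv2.boundingRect(c),np.round(cv2.boxPoints(cv2.minAreaRect(P.astype(np.float32))).mean(0)),cv2.minAreaRect(P.astype(np.float32))[1:])
E
```

```text
t 33.3 pos [ 0.6966 -0.0689  0.1559] j [ 34.8  46.8 -52.8  84.1  38.7  68.7  81.6] w 0.0737 F [-0.2  0.9 -0.4] gf 0.0
 slide now-axes [-0.06   0.068  3.773] goal-axes [-0.04   0.064  3.774] twist [-0.012 -0.076 -0.075]
(896, 477, 66, 78) [693.  84.] ((22.45768165588379, 41.60908508300781), 78.804931640625)
(825, 449, 87, 106) [690.  43.] ((28.418869018554688, 57.274173736572266), 85.67449188232422)
(591, 357, 94, 183) [697. -68.] ((89.23808288574219, 44.87726974487305), 15.222845077514648)
(0, 258, 1280, 640) [804.  -8.] ((317.8733215332031, 715.2723388671875), 1.5140622854232788)
(102, 236, 78, 161) [ 696. -301.] ((71.58580780029297, 28.548137664794922), 14.928524017333984)
(1101, 27, 179, 352) [538. 143.] ((149.71694946289062, 79.76594543457031), 28.580551147460938)
(0, 0, 424, 147) [ 586. -281.] ((55.30792236328125, 177.1061248779297), 14.615361213684082)
```

step_arm(series=[{"hand": -0.3, "slide": [-0.04, 0.06, 0.9], "twist": [0, -0.07, -0.07]}, {"hand": -0.3, "slide": [0, 0, 0.9], "twist": [0, 0, 0]}, {"hand": -0.3, "slide": [0, 0, 0.9], "twist": [0, 0, 0]}, {"hand": -0.3, "slide": [0, 0, 0.7], "twist": [0, 0, 0]}, {"hand": -0.3, "slide": [0, 0, 0.37], "twist": [0, 0, 0]}, {"hand": 1, "slide": [0, 0, 0], "twist": [0, 0, 0]}, {"hand": 1, "slide": [0, 0, 0], "twist": [0, 0, 0]}, {"hand": 1, "slide": [0, 0, 0], "twist": [0, 0, 0]}, {"hand": 1, "slide": [0, 0, 0], "twist": [0, 0, 0]}], grip_force=30)

```text
t: 34.48
eef_pos: [0.6986, -0.0618, 0.0097]
eef_rot: [[-0.962, -0.273, 0.005], [-0.273, 0.962, 0.0], [-0.005, -0.001, -1.0]]
contact_force: [0.6, -0.8, 4.5]
width: 0.0374
grip_force: 30.0
```

step_arm(series=[{"hand": 1, "slide": [0, 0, -0.4], "twist": [0, 0, 0]}, {"hand": 1, "slide": [0, 0, -0.9], "twist": [0, 0, 0]}, {"hand": 1, "slide": [0, 0, -0.9], "twist": [0, 0, 0]}, {"hand": 1, "slide": [0, 0, -0.9], "twist": [0, 0, 0]}])

```text
t: 34.98
eef_pos: [0.697, -0.0619, 0.1342]
eef_rot: [[-0.962, -0.273, 0.003], [-0.273, 0.962, -0.0], [-0.003, -0.001, -1.0]]
contact_force: [1.4, -0.6, -0.4]
width: 0.0373
grip_force: 30.0
```

```bash
python3 deck.py -.09 .1
```

```text
goal [0.4748 0.2154 0.1377]
t 34.98 pos [ 0.697  -0.0619  0.1342] j [ 34.3  47.9 -52.3  85.4  39.9  66.3  80.8] w 0.0373 F [ 1.4 -0.6 -0.4] gf 30.0
 slide now-axes [ 3.453  8.185 -0.105] goal-axes [ 5.812  6.421 -1.979] twist [ 0.813 -4.403  5.167]
```

step_arm(series=[{"hand": 1, "slide": [0.385, 0.91, -0.03], "twist": [0, 0, 0]}, {"hand": 1, "slide": [0.385, 0.91, -0.03], "twist": [0, 0, 0]}, {"hand": 1, "slide": [0.385, 0.91, -0.03], "twist": [0, 0, 0]}, {"hand": 1, "slide": [0.385, 0.91, -0.03], "twist": [0, 0, 0]}, {"hand": 1, "slide": [0.385, 0.91, 0], "twist": [0, 0, 0]}, {"hand": 1, "slide": [0.385, 0.91, 0], "twist": [0, 0, 0]}, {"hand": 1, "slide": [0.385, 0.91, 0], "twist": [0, 0, 0]}, {"hand": 1, "slide": [0.385, 0.91, 0], "twist": [0, 0, 0]}, {"hand": 1, "slide": [0.385, 0.91, 0], "twist": [0, 0, 0]}])

```text
t: 36.1
eef_pos: [0.4737, 0.2163, 0.1373]
eef_rot: [[-0.962, -0.273, 0.004], [-0.273, 0.962, -0.0], [-0.004, -0.001, -1.0]]
contact_force: [-0.0, -0.3, -0.8]
width: 0.0375
grip_force: 30.0
```

step_arm(series=[{"hand": 1, "slide": [0, 0, 0], "twist": [0.135, -0.735, 0.86]}, {"hand": 1, "slide": [0, 0, 0], "twist": [0.135, -0.735, 0.86]}, {"hand": 1, "slide": [0, 0, 0], "twist": [0.135, -0.735, 0.86]}, {"hand": 1, "slide": [0, 0, 0], "twist": [0.135, -0.735, 0.86]}, {"hand": 1, "slide": [0, 0, 0], "twist": [0.135, -0.735, 0.86]}, {"hand": 1, "slide": [0, 0, 0], "twist": [0.135, -0.735, 0.86]}, {"hand": 1, "slide": [0, 0, 0], "twist": [0, 0, 0]}])

```text
t: 36.98
eef_pos: [0.4737, 0.2159, 0.1371]
eef_rot: [[-0.947, 0.084, 0.309], [0.08, 0.996, -0.027], [-0.31, -0.001, -0.951]]
contact_force: [0.8, 0.0, 0.3]
width: 0.0376
grip_force: 30.0
```

```bash
python3 deck.py -.09 .013
```

```text
goal [0.5016 0.213  0.055 ]
t 36.98 pos [0.4737 0.2159 0.1371] j [  5.4  21.5 -47.3 123.1  48.8  38.3   8.9] w 0.0376 F [0.8 0.  0.3] gf 30.0
 slide now-axes [-0.029 -0.01   2.17 ] goal-axes [-0.032 -0.01   2.17 ] twist [-0.001  0.017  0.048]
```

step_arm(series=[{"hand": 1, "slide": [-0.03, 0, 0.6], "twist": [0, 0, 0]}, {"hand": 1, "slide": [0, 0, 0.6], "twist": [0, 0, 0]}, {"hand": 1, "slide": [0, 0, 0.6], "twist": [0, 0, 0]}, {"hand": 1, "slide": [0, 0, 0.37], "twist": [0, 0, 0]}, {"hand": 1, "slide": [0, 0, 0.02], "twist": [0, 0, 0]}])

```text
t: 37.6
eef_pos: [0.503, 0.213, 0.053]
eef_rot: [[-0.948, 0.087, 0.307], [0.082, 0.996, -0.027], [-0.308, -0.0, -0.951]]
contact_force: [-0.3, -1.0, -0.9]
width: 0.0378
grip_force: 30.0
```

step_arm(series=[{"hand": 1, "slide": [0, 0, 0.03], "twist": [0, 0, 0]}, {"hand": 1, "slide": [0, 0, 0], "twist": [0, 0, 0]}])

```text
t: 37.85
eef_pos: [0.5033, 0.213, 0.0527]
eef_rot: [[-0.947, 0.087, 0.308], [0.083, 0.996, -0.026], [-0.309, 0.001, -0.951]]
contact_force: [-0.3, -0.5, -0.5]
width: 0.0377
grip_force: 30.0
```

step_arm(series=[{"hand": 1, "slide": [0, 0, 0.03], "twist": [0, 0, 0]}, {"hand": 1, "slide": [0, 0, 0], "twist": [0, 0, 0]}])

```text
t: 38.1
eef_pos: [0.5034, 0.2131, 0.0525]
eef_rot: [[-0.947, 0.087, 0.309], [0.082, 0.996, -0.027], [-0.311, -0.0, -0.951]]
contact_force: [-5.5, -2.6, 13.2]
width: 0.0374
grip_force: 30.0
```

```bash
python3 deck.py -.09 .0097
```

```text
goal [0.5026 0.2129 0.0518]
t 38.1 pos [0.5034 0.2131 0.0525] j [ -2.1  31.3 -37.2 123.   64.6  32.7  -4.2] w 0.0374 F [-5.5 -2.6 13.2] gf 30.0
 slide now-axes [ 0.024 -0.005  0.01 ] goal-axes [ 0.024 -0.005  0.01 ] twist [-0.004  0.028  0.009]
```

step_arm(series=[{"hand": 1, "slide": [0, 0, -0.03], "twist": [0, 0, 0]}, {"hand": -0.6, "slide": [0, 0, 0], "twist": [0, 0, 0]}, {"hand": -0.6, "slide": [0, 0, 0], "twist": [0, 0, 0]}, {"hand": -0.6, "slide": [0, 0, 0], "twist": [0, 0, 0]}, {"hand": -0.6, "slide": [0, 0, -0.5], "twist": [0, 0, 0]}, {"hand": -0.6, "slide": [0, 0, -0.9], "twist": [0, 0, 0]}, {"hand": -0.6, "slide": [0, 0, -0.9], "twist": [0, 0, 0]}, {"hand": -0.6, "slide": [0, -0.9, -0.5], "twist": [0, 0, 0]}, {"hand": -0.6, "slide": [0, -0.9, -0.2], "twist": [0, 0, 0]}, {"hand": -0.6, "slide": [0, -0.9, 0], "twist": [0, 0, 0]}])

```text
t: 39.35
eef_pos: [0.4567, 0.1078, 0.1671]
eef_rot: [[-0.947, 0.086, 0.309], [0.082, 0.996, -0.027], [-0.311, -0.0, -0.951]]
contact_force: [1.1, -1.0, 0.3]
width: 0.0736
grip_force: 0.0
```

step_arm(series=[{"hand": -0.6, "slide": [0, -1, 0], "twist": [0, 0, 0]}, {"hand": -0.6, "slide": [0, -1, 0], "twist": [0, 0, 0]}, {"hand": -0.6, "slide": [0, -1, 0], "twist": [0, 0, 0]}, {"hand": -0.6, "slide": [0, -1, 0], "twist": [0, 0, 0]}, {"hand": -0.6, "slide": [0, 0, 0], "twist": [0, 0, 0]}, {"hand": -0.6, "slide": [0, 0, 0], "twist": [0, 0, 0]}])

```text
t: 40.1
eef_pos: [0.4428, -0.0504, 0.1664]
eef_rot: [[-0.947, 0.087, 0.308], [0.083, 0.996, -0.026], [-0.309, 0.0, -0.951]]
contact_force: [0.7, 1.1, 0.7]
width: 0.0737
grip_force: 0.0
```

```bash
python3 blocks.py; python3 - <<'E'
from h import *
s=snap('side'); t=snap('top')
a=cv2.resize(t['pixels'][190:340,110:510],(800,300),interpolation=cv2.INTER_CUBIC);b=cv2.resize(s['pixels'][110:480,190:470],(227,300))
cc=cv2.resize(s['pixels'][280:480,270:430],(240,300)); d=cv2.resize(s['pixels'][120:220,320:420],(300,300),interpolation=cv2.INTER_CUBIC)
c=np.zeros((600,800,3),np.uint8); c[:300]=a;c[300:,:227]=b;c[300:,230:470]=cc;c[300:,480:780]=d; cv2.imwrite('pics/f.png',c)
E
```

```text
(224, 293, 506.7, 214.3, 92.8, 49.4, -2.6)
(219, 275, 516.8, 273.1, 281.9, 141.1, 82.8)
(390, 223, 689.9, -188.9, 75.1, 41.8, -17.9)
(196, 215, 698.9, 292.6, 58.2, 35.2, -21.7)
(243, 217, 695.4, 177.7, 105.3, 46.6, -9.4)
(271, 153, 865.1, 113.6, 115.7, 48.2, -56.9)
(369, 142, 902.4, -136.0, 109.4, 26.7, 4.9)
```

View pics/f.png

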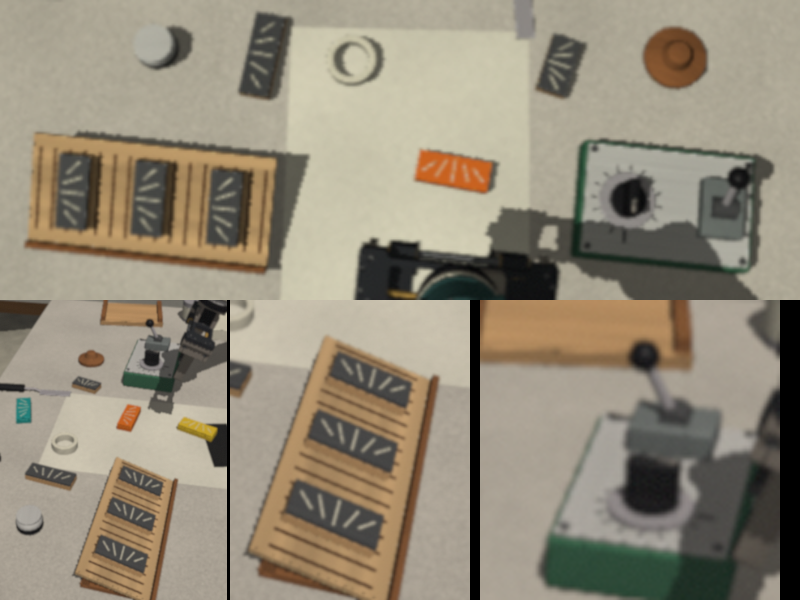

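The final views show three 90 mm blocks flat and side by side on the deck, at (75,190), (152,196) and (227,206). The lever is back at (738,178) and the knob line points at the front tick. The look-alikes have not moved, so I'm handing in.

```bash
python3 -c "
from workcell import ctrl; print(ctrl.finish_job())"
```

```text
the job is handed in; nothing more can be done
None
```

The job is handed in, about 40 s into the run: the lever was pushed fully back first, then the counter turned back to its zero stop, and the three 90 mm blocks present lie flat and side by side on the rack, with the short and long look-alikes where they were.

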